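# Slide the inspection lamp round its curved rail and clamp it

### The arm

A 7-joint arm with a two-finger parallel gripper is mounted at the origin on the work surface. World frame = base frame: x ahead of the robot, y to its left, z up, the work surface at z = 0. Lengths are in m, angles in rad, forces in N, time in s.
With the tool pointing down it reaches from about 0.4 to 0.85 m from the base axis. Payload 10.4 kg.
Tool frame: the origin (TCP) lies on the centre line of the jaws, within the pads' length; the fingertips stand r.tip_extent ahead of it and the grasp point (between the pads) lies 8 mm behind it (r.tip_extent is the distance from the TCP to the fingertips, in m); z points along the fingers, y is the direction in which the jaws open and shut (so a half turn about z gives the same grasp; the last joint's range is limited). The gripper opens to 87 mm and grips with 3 to 60 N. Pads are 19 mm wide; open, the fingers measure 117 mm over their backs; the gripper's body (75 mm by 190 mm) begins 51 mm behind the grasp point.
Start: joints at [-1.229, 0.332, -0.065, 1.46, 0.022, 1.35, -0.088], TCP at [0.223, 0.584, 0.234] pointing down, gripper open.
Joint ranges: [-2.6, 2.6], [-0.5, 2.12], [-1.47, 1.34], [0.16, 2.42], [-1.27, 4.41], [0.06, 2.06], [-2.6, 2.6]. Speed limits (rad/s): [2.22, 2.22, 2.79, 2.79, 3.14, 3.14, 3.14].

### API

Orientations are given as a unit quaternion [x, y, z, w].
In Python, from bench import r gives the robot as it stands.
- The arm moves only by the shell command python3 -m jog 'ROWS' [FORCE]. ROWS is JSON, a list of rows, each a list of 7 numbers: the shift along the tool's x, y, z in cm, then the turn, a rotation vector about the tool's x, y, z in rad, then the opening, from -1 (shut) to 1 (fully open). In form: [[tx, ty, tz, wx, wy, wz, jaw], ...]. A call has 1 to 20 rows; each row shifts and turns the commanded pose from where the row before left it, along the tool's axes as they then stand; what a row does not reach is not made up. A row lasts 1/8 s, in which the tool goes at most 62.5 mm and 10.7 degrees, less where a joint would pass 70% of its speed; a pose out of reach is approached as far as the arm can. A call with a gripper value outside its range is refused whole. The fingers move at their own pace and stop on an object; FORCE is the grip in N (left out, the last holds). Time passes only in rows, so rows that do not move let the fingers close. It gives the time, the measured TCP pose, the force and the opening at its end, in the units of the state.
- r.read_state(): the state, without advancing time (a new reading comes with each control period).
- r.camera(name): name is "scene" or "top"; returns a dict with "frame" (400x640x3 uint8, red, green, blue), "fx", "fy", "cx", "cy" (pixels), "camera_from_world" (4x4, takes a point from world to camera coordinates). Camera axes: x right, y down, z forward; pixel columns grow to the right and rows downward; lengths in m; the calibration is good to about 2 mm. A picture is of the moment at which its call begins. There is no depth.
- r.close_job(): hands the job in, once; it reports no verdict.
Trained networks look in a picture, given as the dict that the camera call returned (one of the last four; its "shot" number tells which), for a name from the list of things; names that differ only in an ending like _2 or _b are one class to them, and where a whole thing is asked for, a point or a joint stands for the part that bears it (a point fixed in the world has none). Each returns a list of dicts, best first, with "score" (0 to 1); they miss things now and then, are a little off and sometimes report something else, mostly with a low value. They report only what shows in the picture. A call takes as long as a camera call. They do not tell look-alikes from the thing itself.
- r.search_frame(picture, thing): "rect" ([left, top, right, bottom] in pixels, round what is visible of it).
The state is a dict: "time": time; "joint_positions": joint angles; "joint_vel": joint speeds; "joint_torque": joint torques, N m; "ee_pos": TCP position; "eef_rot": TCP orientation; "ft_force": force on the tool from outside, world axes, zero at the start; "torque": the same for the moment, N m; "width": finger opening in m.
Only numpy, scipy, OpenCV 4.12 (cv2) and the standard library are available. Lean on these libraries where they do the work, as an engineer would, in place of code of your own. Each camera call takes 0.05 s, during which the arm holds its last target.

### The job

Pick up the inspection lamp's bored carrier, thread it onto the free end of the curved rod with its lens facing the specimen stage, and slide it round the bend to the grey housing. Let go and push it from behind until it is fully home against the stop hidden in the housing, stopping when you feel it rather than ramming it. Then throw the toggle clamp's handle all the way over, past its dead point, so that the clamp's pad holds the carrier there, and let go of everything. Do not knock over or shove the bottles and glassware standing about.

Things in the scene. Friction and masses are not known exactly. Their poses are not given: they have to be found in the camera images.
- carrier_grip (a point): Point to grasp on the lamp carrier (0.25 kg, loose, standing upright on the table): the flat upright tab on its top, 12 mm thick (y), 16 mm wide (x), from 53 to 100 mm above the carrier's underside; this point is 80 mm above it. Axes: x along the bore, the way it travels when the lens faces the stage; y away from the lens side; z up. Grasp across y.
- carrier_bore (a point): Centre of the carrier's through bore (17 mm diameter, 32 mm long, along x), in an aluminium sleeve with flat cheeks, 34 mm over the cheeks; 38 mm above the carrier's underside, 8 mm ahead (+x) of and 42 mm below carrier_grip. Below it is a black lamp block, 32 x 34 x 26 mm, so heavy that the carrier hangs upright on the rod. Axes as carrier_grip.
- lens (a point): Centre of the round steel-rimmed lens on the side of the lamp block: 22 mm to -y of and 25 mm below carrier_bore.
- stage_centre (a point): Centre of the rod's arc, over the round black specimen stage, at the height of the rod's axis (85 mm). Axes: the fixed stand's, z up; angles a are about this point from its x axis, anticlockwise from above. The level 12 mm steel rod is an arc of radius 130 mm from a = -40 to -150 deg (fixed end). The carrier goes clockwise (a falling): at a, its x points along a - 90 deg and its y outward.
- rod_tip (a point): Free, rounded end of the rod, on its axis, 85 mm above the table: the end of the 40 mm straight lead-in that runs from here to arc_start, tangent to the arc. The carrier slides with light friction (some 2 N) but binds if it is not turned with the bend. Axes as stage_centre.
- arc_start (a point): Point on the rod's axis where the lead-in ends and the bend begins (a = -40 deg). Axes as stage_centre.
- rod_middle (a point): Point on the rod's axis half-way round (a = -90 deg). Axes as stage_centre.
- hood_mouth (a point): Middle of the mouth of the grey housing, on the rod's axis, a = -125.4 deg. It has a roof (underside 68, top 72 mm above the rod's axis, from 20 mm outside to 36 mm inside it), an inner wall, a back, and is open outward. The carrier's tab passes under the roof; a gripper holding the tab does not: let go before the mouth and push the carrier in from behind.
- home (a point): Point on the rod's axis, a = -128 deg, in line with the clamp, 6 mm inside the mouth: where the carrier's bore centre stands when home, give or take 6.5 mm along the rod. The stop, a firm rubber buffer deep in the housing, meets the carrier's front face (16 mm ahead of its bore centre); it is set differently each time and its place is not given: it must be felt. Axes as stage_centre.
- feeler (a joint): Sprung brass feeler pin (6 mm) standing 8 mm out of the stop towards the carrier; 0 rad = fully out, about 0.055 = pressed flush with the stop by a carrier fully home. Its spring is weak (under 0.3 N) and does not push the carrier back; the pin comes out again if the carrier backs off.
- buffer (a joint): Squeeze of the rubber buffer that is the stop: 0 rad = untouched, 0.0065 rad per 10 N of push (about 12 N per mm); it creeps back, so the carrier then stands 1 to 2 mm off. A push of 5 to 12 N seats the carrier well; over 20 N (0.013 rad) counts as ramming.
- clamp_pivot (a point): Pivot of the toggle clamp's handle, 82 mm above the table, outside the rod at a = -128 deg, 215 mm from stage_centre. The hinge axis is level, square to the line from stage_centre. Axes as stage_centre.
- handle_grip (a point): Point on the axis of the clamp's handle, 60 mm from the pivot, in its black round grip (18 mm diameter, from 27 to 85 mm from the pivot). Axes: y the hinge axis, z from the pivot to the tip of the grip.
- clamp_handle (a joint): Angle of the clamp's handle: 0 = upright (open), grows as it is tipped outward, away from the stage; 1.5 rad = lying down outward against its end stop. It drives a plunger with an 18 mm rubber pad inward at 82 mm height; the pad meets the carrier's cheek at about 0.6; the dead point is 1.2, beyond which it snaps on to 1.5 and stays. Takes about 2 to 4 N at the grip.
- clamp_pad (a joint): Compression of the spring behind the clamp's pad (m): 0 = pressing on nothing, about 0.003 when it holds the carrier (6 N per mm).
- reagent: Bystander: bottle with blue cap, 60 mm diameter, 130 mm high; origin under its foot.
- vial: Bystander: amber vial with white cap, 28 mm diameter, 55 mm high, standing 85 mm or more from the lamp carrier; origin under its foot.
- beaker: Bystander: glass beaker, 70 mm diameter, 85 mm high; origin under its foot.
- dropper: Bystander: dropper bottle with red cap, 36 mm diameter, 75 mm high; origin under its foot.
Things that resemble listed ones, but are neither listed nor needed, are in the scene too. Leave any purple look-alike of the part that bears carrier_grip alone.

How it is judged:
By the outcome, as a careful person would: the job done as asked, in the order asked, and still so for the second after the job is handed in, with the robot touching nothing.
It also fails if it takes over 72 s, if anything falls off the work surface, if the arm or the gripper's body presses on something with over 40 N, if the wrist force passes 120 N, or if a joint passes its speed limit or range.

## Working session

There is one attempt and no reset: what is moved stays moved. The work goes in short steps, Python scripts to look and compute and a shell command to move; the robot and the scene stay as the last step left them, time stands still between calls to the robot, and variables do not carry over. Pictures are saved under pics/ and viewed, and the job is handed in when it is done.

```bash
ls -la; mkdir -p pics; python3 - <<'E'
from bench import r
import cv2,json
print(r.read_state(), r.tip_extent)
import numpy as np
for n in ("scene","top"):
    p=r.camera(n); cv2.imwrite(f"pics/{n}0.png",p["frame"][:,:,::-1]); 
    print(n,p["fx"],p["fy"],p["cx"],p["cy"],np.round(p["camera_from_world"],4).tolist(),p["shot"])
    for t in ["carrier_grip","carrier_bore","lens","stage_centre","rod_tip","arc_start","rod_middle","hood_mouth","home","feeler","clamp_pivot","handle_grip","clamp_handle","clamp_pad","reagent","vial","beaker","dropper"]:
        try: print(t,[(np.round(d["rect"]).tolist(),round(d["score"],2)) for d in r.search_frame(p,t)][:4])
        except Exception as e: print(t,e)
E
```

```text
total 12
drwxr-xr-x  3 agent agent 4096 Dec  7 04:19 .
drwxr-xr-x 23 root  root  4096 Dec  7 04:19 ..
drwxr-xr-x  2 agent agent 4096 Dec  7 04:19 pics
{'time': 0.0, 'joint_positions': array([-1.22862009,  0.33287918, -0.06475658,  1.4609357 ,  0.0216052 ,
        1.349907  , -0.08849874]), 'joint_vel': array([-0.00282352,  0.00122051,  0.0012889 ,  0.00053635, -0.00013376,
       -0.00032196,  0.00231894]), 'joint_torque': array([ 4.07216730e-04, -6.23251247e+01,  2.47356546e-02, -3.89900994e+01,
       -6.13435591e-02,  3.95122357e-02,  1.51147924e-04]), 'ee_pos': array([0.22280433, 0.58353752, 0.2327522 ]), 'eef_rot': array([ 1.81340807e-01,  9.83420052e-01, -7.09017482e-04, -1.03711752e-04]), 'ft_force': array([0.97668638, 0.21846091, 0.06937724]), 'torque': array([-0.01145526, -0.03801078, -0.00171392]), 'width': 0.08670002100644658} 0.011
scene 392.82154301194254 392.82154301194254 322.79245869109155 203.3313489899681 [[0.7653, 0.6436, 0.0074, -0.4128], [0.3827, -0.4457, -0.8093, -0.1244], [-0.5175, 0.6222, -0.5874, 1.2341], [0.0, 0.0, 0.0, 1.0]] 1
carrier_grip [([340.0, 151.0, 
[... 1830 characters left out ...]
151.0, 383.0, 255.0], 0.69)]
rod_tip [([291.0, 149.0, 378.0, 252.0], 0.88)]
arc_start [([293.0, 154.0, 378.0, 256.0], 0.8)]
rod_middle [([292.0, 152.0, 379.0, 251.0], 0.92)]
hood_mouth [([292.0, 152.0, 378.0, 251.0], 0.96)]
home [([292.0, 151.0, 377.0, 250.0], 0.96)]
feeler [([220.0, 206.0, 237.0, 222.0], 0.75)]
clamp_pivot [([291.0, 153.0, 379.0, 254.0], 0.6)]
handle_grip [([360.0, 235.0, 375.0, 244.0], 0.52)]
clamp_handle [([361.0, 232.0, 377.0, 244.0], 0.5)]
clamp_pad []
reagent [([174.0, 164.0, 199.0, 187.0], 0.98), ([218.0, 206.0, 239.0, 226.0], 0.49)]
vial [([253.0, 230.0, 262.0, 238.0], 0.44)]
beaker [([234.0, 129.0, 263.0, 154.0], 0.75)]
dropper [([421.0, 200.0, 439.0, 214.0], 0.44)]
```

```bash
python3 - <<'E'
import cv2
a=cv2.imread("pics/scene0.png"); b=cv2.imread("pics/top0.png")
cv2.imwrite("pics/s1.png",cv2.resize(a[125:345,165:455],None,fx=2.7,fy=2.7,interpolation=cv2.INTER_CUBIC))
cv2.imwrite("pics/t1.png",cv2.resize(b[110:280,165:455],None,fx=2.7,fy=2.7,interpolation=cv2.INTER_CUBIC))
E
```

```text
(no output)
```

View pics/s1.png

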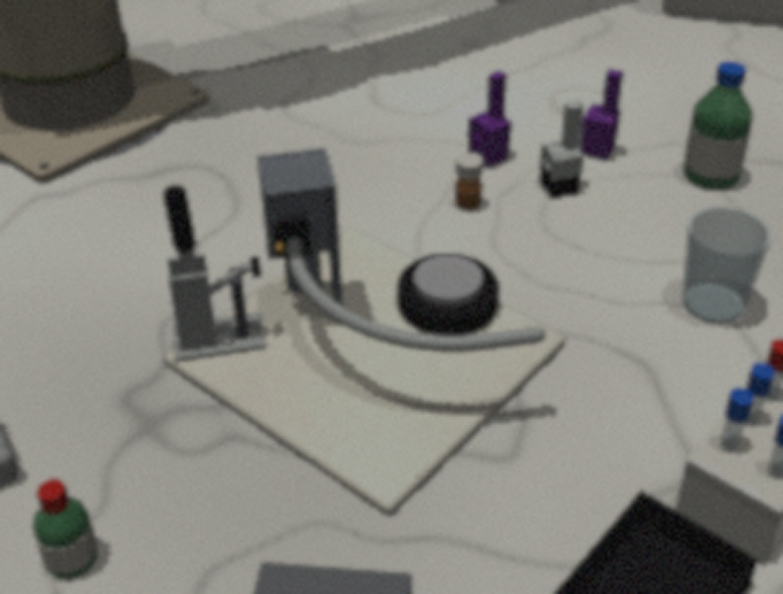

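View pics/t1.png

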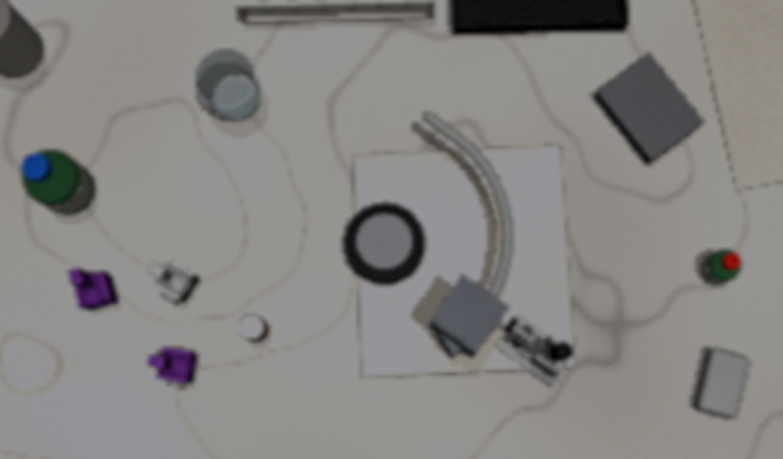

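View pics/scene0.png

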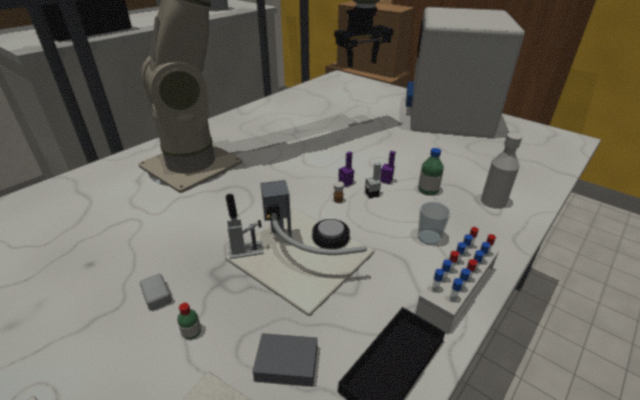

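```bash
cat > h.py <<'E'
import numpy as np, cv2, json
from bench import r
from scipy.spatial.transform import Rotation as R
def bp(p,u,v,z):
    T=p["camera_from_world"]; d=np.array([(u-p["cx"])/p["fx"],(v-p["cy"])/p["fy"],1.])
    Ri=T[:3,:3].T; c=-Ri@T[:3,3]; d=Ri@d; return c+d*(z-c[2])/d[2]
def pj(p,X):
    X=np.atleast_2d(X); T=p["camera_from_world"]; q=X@T[:3,:3].T+T[:3,3]
    return np.c_[p["fx"]*q[:,0]/q[:,2]+p["cx"],p["fy"]*q[:,1]/q[:,2]+p["cy"]]
def crop(p,x0,y0,x1,y1,f,name,pts=None):
    im=p["frame"][y0:y1,x0:x1,::-1]; im=cv2.resize(im,None,fx=f,fy=f,interpolation=cv2.INTER_CUBIC)
    if pts is not None:
        for u,v in pts: cv2.circle(im,(int((u-x0+.5)*f),int((v-y0+.5)*f)),2,(0,0,255),-1)
    cv2.imwrite("pics/"+name,im)
E
python3 - <<'E'
from h import *
t=r.camera("top"); s=r.camera("scene")
np.save("/tmp/t.npy",t,allow_pickle=True);np.save("/tmp/s.npy",s,allow_pickle=True)
crop(t,285,145,385,255,5.4,"tz.png"); crop(t,180,195,280,260,8,"tc.png")
crop(s,215,170,385,320,4,"sz.png"); crop(s,325,140,405,210,8,"sc.png")
print("tip",bp(t,323,153,.085),bp(s,364,249,.085))
print("stage",bp(t,307,199,.04))
E
```

```text
tip [ 0.68627422 -0.0482459   0.085     ] [ 0.68927739 -0.04944949  0.085     ]
stage [0.56080546 0.00182397 0.04      ]
```

View pics/tz.png

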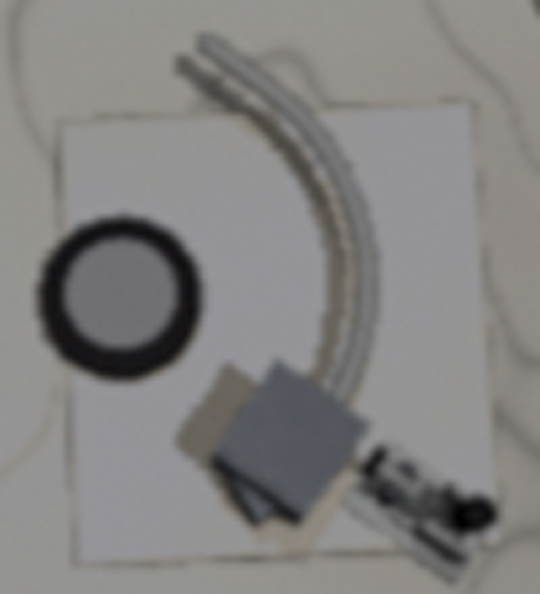

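View pics/tc.png

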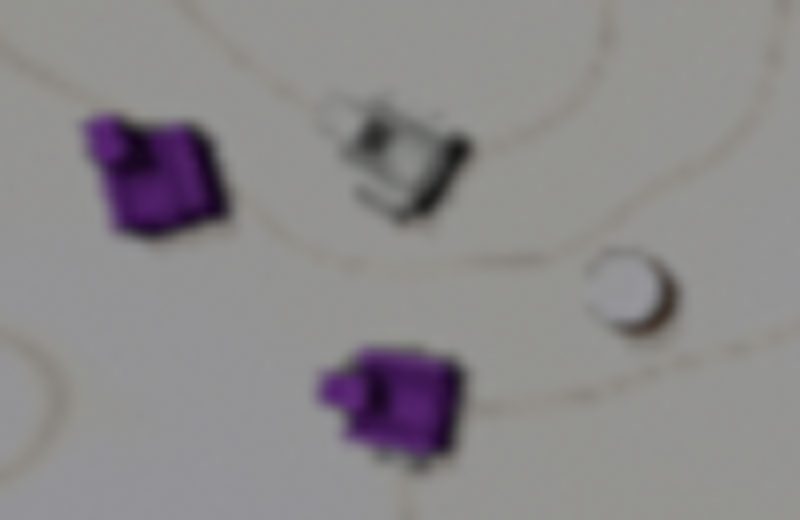

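View pics/sz.png

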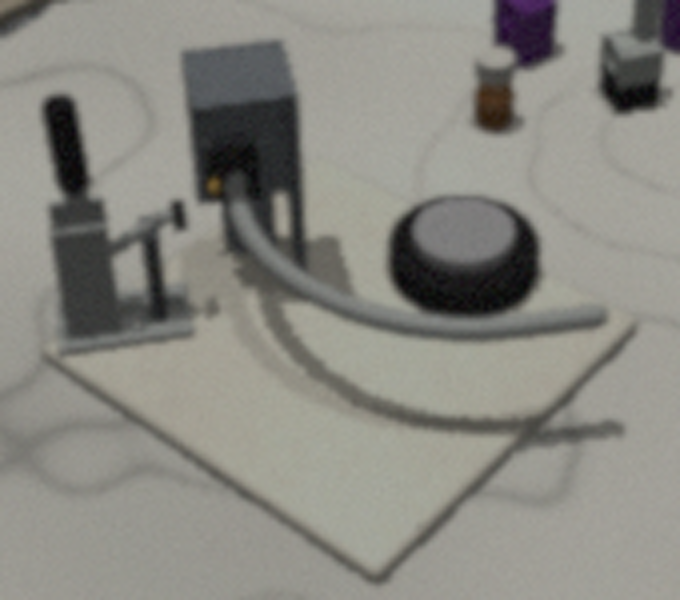

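View pics/sc.png

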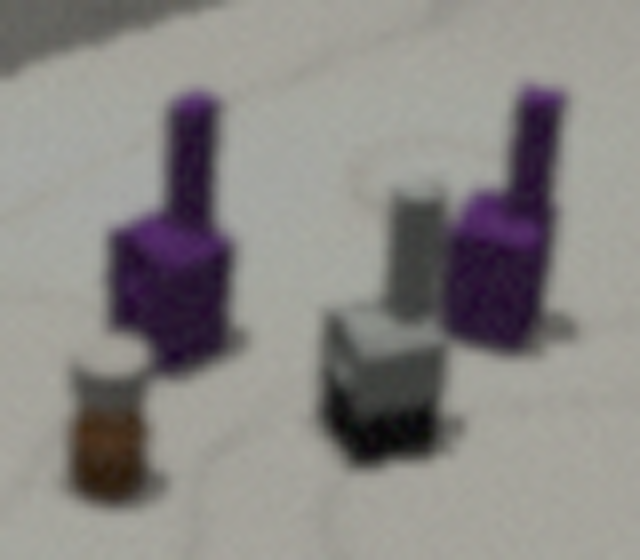

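```bash
cat > fit.py <<'E'
from h import *
from scipy.optimize import least_squares
t=np.load("/tmp/t.npy",allow_pickle=True).item(); s=np.load("/tmp/s.npy",allow_pickle=True).item()
def rod(c,n=200):
    cx,cy,yaw=c[:3]
    a=np.radians(np.linspace(-40,-124,n)); P=np.c_[.13*np.cos(a),.13*np.sin(a)]
    a0=np.radians(-40); st=P[0]; d=np.array([-np.sin(a0),np.cos(a0)])
    L=st+d*np.linspace(.04,0,60)[:,None]
    P=np.r_[L,P]; 
    return np.c_[P@np.array([[np.cos(yaw),np.sin(yaw)],[-np.sin(yaw),np.cos(yaw)]])+[cx,cy],np.full(len(P),.085)]
def w(c,x,y,z):
    cx,cy,yaw=c[:3]; return np.array([cx+x*np.cos(yaw)-y*np.sin(yaw),cy+x*np.sin(yaw)+y*np.cos(yaw),z])
def pol(c,rad,adeg,z): a=np.radians(adeg); return w(c,rad*np.cos(a),rad*np.sin(a),z)
E
cat > f2.py <<'E'
from fit import *
tp=np.array([[203,42],[255,77],[300,120],[345,190],[370,260],[362,330],[340,385]])/5.4+[285,145]-.5
sp=np.array([[603,314],[540,321],[470,327],[400,318],[340,297],[290,266],[250,225],[236,190]])/4+[215,170]-.5
def res(c):
    o=[]
    P=rod(c)
    for p,q in((t,tp),(s,sp)):
        u=pj(p,P); d=np.linalg.norm(u[None]-q[:,None],axis=2); o+=list(d.min(1)); o.append(np.linalg.norm(u[0]-q[0]))
    return o
best=None
for y0 in np.arange(-3,3.2,.5):
    f=least_squares(res,[.56,0,y0]); 
    if best is None or f.cost<best.cost: best=f
c=best.x; print(c,best.cost,np.degrees(c[2]),np.round(best.fun,1))
np.save("/tmp/c.npy",c)
P=rod(c,30)[::3]
ex=np.array([pol(c,0,0,.04),pol(c,.215,-128,.082),pol(c,.215,-128,.167)]+[pol(c,rr,-125.4,.157) for rr in(.15,.094)])
crop(t,285,145,385,255,5.4,"tz1.png",pj(t,np.r_[P,ex])); crop(s,215,170,385,320,4,"sz1.png",pj(s,np.r_[P,ex]))
for n,q in dict(tip=P[0],arc=pol(c,.13,-40,.085),mid=pol(c,.13,-90,.085),mouth=pol(c,.13,-125.4,.085),home=pol(c,.13,-128,.085),piv=ex[1]).items(): print(n,q)
E
python3 f2.py
```

```text
[0.5616452  0.00496024 0.0092395 ] 17.974826105006976 0.5293846023240899 [0.5 0.7 0.2 0.4 1.8 0.9 0.2 0.5 1.2 0.1 0.4 0.1 0.4 0.6 0.4 5.2 1.2]
tip [ 0.68742609 -0.04680045  0.085     ]
arc [ 0.66199879 -0.07767847  0.085     ]
mid [ 0.56284632 -0.12503421  0.085     ]
mouth [ 0.48732093 -0.10169764  0.085     ]
home [ 0.48255912 -0.09821627  0.085     ]
piv [ 0.43084899 -0.16567783  0.082     ]
```

```bash
python3 -c "
import cv2,numpy as np
a=cv2.imread('pics/tz1.png');b=cv2.imread('pics/sz1.png')
cv2.imwrite('pics/both1.png',cv2.resize(np.hstack([cv2.resize(a,(491,540)),cv2.resize(b,(612,540))]),(800,392)))"
```

```text
(no output)
```

View pics/both1.png

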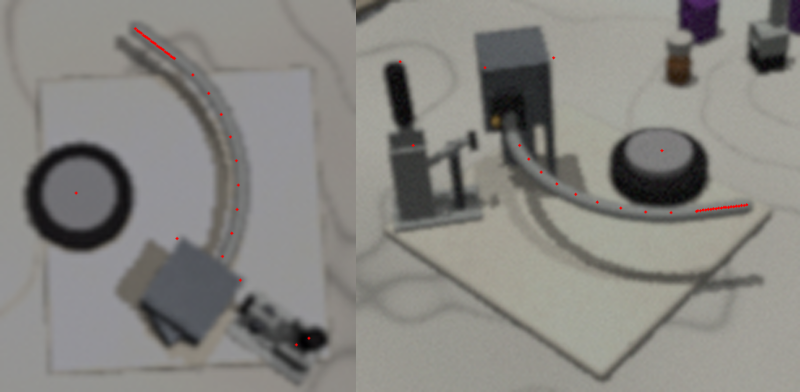

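```bash
cat > f3.py <<'E'
from fit import *
c=np.load("/tmp/c.npy")
for nm,p in(("t",t),("s",s)):
    g=cv2.cvtColor(p["frame"],cv2.COLOR_RGB2GRAY).astype(np.float32)
    P=rod(c,200); u=pj(p,P); 
    print(nm)
    for i in range(10,len(u)-5,22):
        d=u[i+3]-u[i-3]; d/=np.linalg.norm(d); n=np.array([-d[1],d[0]])
        k=np.arange(-8,8.1,1)
        acc=0
        for j in range(i-6,i+6):
            if j>=len(u): continue
            q=(u[j]+k[:,None]*n).astype(np.float32); acc=acc+cv2.remap(g,q[:,:1],q[:,1:],cv2.INTER_LINEAR)[:,0]
        print(i,n.round(1),(acc/12).round().astype(int))
E
python3 f3.py
```

```text
t
10 [-0.6  0.8] [147 147 147 148 145 133 118 117 113 105 120 133 116  94  89 106 131]
32 [-0.6  0.8] [147 146 146 145 141 128 116 118 113 102 110 118 103  83  75  86 109]
54 [-0.6  0.8] [132 129 131 134 134 126 116 119 113 106 121 129 110  86  86 108 130]
76 [-0.7  0.7] [133 129 131 137 138 127 116 118 112 104 111 107  90  79  91 121 140]
98 [-0.8  0.6] [137 140 144 146 143 130 118 117 110 106 117 110  85  77  92 121 142]
120 [-0.9  0.5] [148 148 148 148 142 126 117 116 110 111 124 116  89  80  96 126 145]
142 [-0.9  0.3] [148 148 149 148 141 125 117 116 108 106 116 109  89  90 106 128 145]
164 [-1.   0.2] [148 149 148 148 140 124 115 115 108 108 116 106  94 100 116 137 147]
186 [-1. -0.] [148 148 148 147 138 122 116 117 110 110 117 112 102 102 115 135 147]
208 [-1.  -0.2] [148 148 148 147 138 123 116 116 108 110 122 115 103 102 113 133 147]
230 [-0.9 -0.3] [148 148 149 146 135 117 113 116 110 111 118 110 101 105 123 142 148]
252 [-0.9 -0.5] [130 125 123 119 112 102  98  98  95  94  97  93  90  89  92  97 100]
s
10 [-0.1 -1. ] [161 160 159 153 131  97  87 101 119 129 138 150 158 158
[... 253 characters left out ...]
  16  15  18]
98 [ 0.1 -1. ] [163 163 161 151 121  92  94 111 124 118  87  48  22  16  17  17  21]
120 [ 0.2 -1. ] [163 163 162 150 117  90  94 113 128 133 137 126  93  55  28  20  17]
142 [ 0.3 -1. ] [164 164 162 149 116  92  98 116 128 135 146 158 162 163 162 160 156]
164 [ 0.4 -0.9] [163 162 160 148 118  94 102 118 126 121 110 104 107 112 117 126 140]
186 [ 0.5 -0.8] [142 132 114  93  79  87 106 120 126 116  97  90  93  97  99 101 101]
208 [ 0.7 -0.7] [ 84  80  78  76  77  91 110 123 124 110  90  76  66  57  53  53  65]
230 [ 0.8 -0.6] [ 97  76  63  58  73  96 115 124 122  99  70  58  79 115 142 149 134]
252 [ 0.9 -0.4] [142 118  83  63  76 102 119 124 119  96  66  50  45  48  63 101 134]
```

```bash
cat > f4.py <<'E'
from fit import *
c=np.load("/tmp/c.npy")
def prof(g,u,k):
    q=u.astype(np.float32); return cv2.remap(g,q[:,:1],q[:,1:],cv2.INTER_CUBIC)[:,0]
def edge(k,v,lo,hi,sign):
    m=np.gradient(v)*sign; sel=(k>=lo)&(k<=hi); w=np.clip(np.where(sel,m,0),0,None); w=w**2
    return (w*k).sum()/w.sum()
for it in range(3):
    data=[]
    for nm,p in(("t",t),("s",s)):
        g=cv2.cvtColor(p["frame"],cv2.COLOR_RGB2GRAY).astype(np.float32)
        P=rod(c,200); u=pj(p,P)
        for i in range(6,len(u)-20,6):
            d=u[i+3]-u[i-3]; d/=np.linalg.norm(d); n=np.array([-d[1],d[0]])
            k=np.arange(-9,9.01,.25)
            v=np.mean([prof(g,u[j]+k[:,None]*n,k) for j in range(i-4,i+5)],0)
            T=p["camera_from_world"]; hw=.006*p["fx"]/(P[i]@T[2,:3]+T[2,3])
            if nm=="t": # outer edge
                if i>235: continue
                e=edge(k,v,-hw-2.5,-hw+1.5,-1); off=e+hw
            else:
                if i>175: continue
                e=edge(k,v,-hw-2.5,-hw+1.5,-1); off=e+hw
            data.append((nm,i,n,u[i]+n*off,off))
        # tip
        d=u[0]-u[5]; d/=np.linalg.norm(d); n=np.array([-d[1],d[0]]); k=np.arange(-8,8.01,.25)
        v=np.mean([prof(g,u[0]+k[:,None]*d+n*o,k) for o in(-1.5,-1,-.5,0)],0)
        e=edge(k,v,-4,4,1); tip=(nm,e); print(tip,v[::4].round())
        data.append((nm,0,d,u[0]+d*e,e))
    def res(c):
        o=[]
        P=rod(c,200)
        for nm,i,n,q,_ in data:
            o.append((pj(t if nm=="t" else s,P[i])[0]-q)@n*(6 if i==0 else 1))
        return o
    f=least_squares(res,c,loss="soft_l1"); c=f.x; print(c,f.cost)
print([(x[0],x[1],round(x[4],1)) for x in data][::3])
for sel in "ts":
    dd=data; data=[x for x in dd if x[0]==sel]; print(sel,least_squares(res,c).x); data=dd
np.save("/tmp/c2.npy",c)
P=rod(c,30)[::3]
ex=np.array([pol(c,0,0,.04),pol(c,.215,-128,.082),pol(c,.215,-128,.167)]+[pol(c,rr,-125.4,.157) for rr in(.15,.094)])
crop(t,285,145,385,255,5.4,"tz2.png",pj(t,np.r_[P,ex])); crop(s,215,170,385,320,4,"sz2.png",pj(s,np.r_[P,ex]))
a=cv2.imread('pics/tz2.png');b=cv2.imread('pics/sz2.png')
cv2.imwrite('pics/both2.png',cv2.resize(np.hstack([cv2.resize(a,(491,540)),cv2.resize(b,(612,540))]),(800,392)))
for n,q in dict(tip=P[0],arc=pol(c,.13,-40,.085),mid=pol(c,.13,-90,.085),mouth=pol(c,.13,-125.4,.085),home=pol(c,.13,-128,.085),piv=ex[1]).items(): print(n,q)
E
python3 f4.py
```

```text
('t', np.float64(1.4047646670541911)) [106. 103. 104. 106. 106. 109. 109. 105. 105. 117. 135. 146. 147. 147.
 147. 147. 147.]
('s', np.float64(2.4436877711850196)) [127. 128. 127. 127. 127. 128. 126. 126. 126. 123. 132. 148. 155. 154.
 155. 153. 156.]
[0.56282956 0.00134338 0.06094335] 2.143769491905586
('t', np.float64(0.10590835535775295)) [111. 112. 112. 112. 112. 110. 106. 108. 124. 142. 147. 147. 147. 147.
 147. 147. 147.]
('s', np.float64(0.1909958534394002)) [120. 121. 120. 122. 121. 122. 120. 120. 134. 151. 157. 154. 154. 153.
 157. 156. 156.]
[0.56254244 0.00132358 0.06550184] 1.4217898442756172
('t', np.float64(-0.10104863011459897)) [111. 110. 110. 111. 111. 108. 105. 110. 128. 144. 147. 147. 147. 147.
 147. 147. 147.]
('s', np.float64(0.03537060263836163)) [122. 122. 123. 123. 123. 123. 121. 123. 137. 153. 156. 154. 154. 154.
 157. 157. 157.]
[0.56257017 0.00133744 0.06469029] 1.5206913756492204
[('t', 6, np.float64(0.1)), ('t', 24, np.float64(-0.3)), ('t', 42, np.float64(-0.4)), ('t', 60, np.float64(0.1)), ('t', 78, np.float64(0.2)), ('t', 96, np.float64(0.3)), ('t', 114, np.float64(0.1)), ('t', 132, np.float64(0.1)), ('t', 150, np.float64(0.0)), ('t', 168, np.float64(0.1)), ('t', 186, np.float64(-0.1)), ('t', 204, np.float64(-0.2)), ('t', 222, np.float64(-0.2)), ('t', 0, np.float64(-0.1)), ('s', 18, np.float64(-0.3)), ('s', 36, np.float64(-0.1)), ('s', 54, np.float64(0.2)), ('s', 72, np.float64(0.3)), ('s', 90, np.float64(0.1)), ('s', 108, np.float64(0.2)), ('s', 126, np.float64(0.1)), ('s', 144, np.float64(0.1)), ('s', 162, np.float64(-0.0)), ('s', 0, np.float64(0.0))]
t [0.56238077 0.00112716 0.06502631]
s [0.56281907 0.00175519 0.06189821]
tip [ 0.69102643 -0.04337261  0.085     ]
arc [ 0.66734955 -0.07561242  0.085     ]
mid [ 0.57097404 -0.12839064  0.085     ]
mouth [ 0.49427136 -0.10927573  0.085     ]
home [ 0.48932393 -0.10606363  0.085     ]
piv [ 0.44143215 -0.1762874   0.082     ]
```

View pics/both2.png

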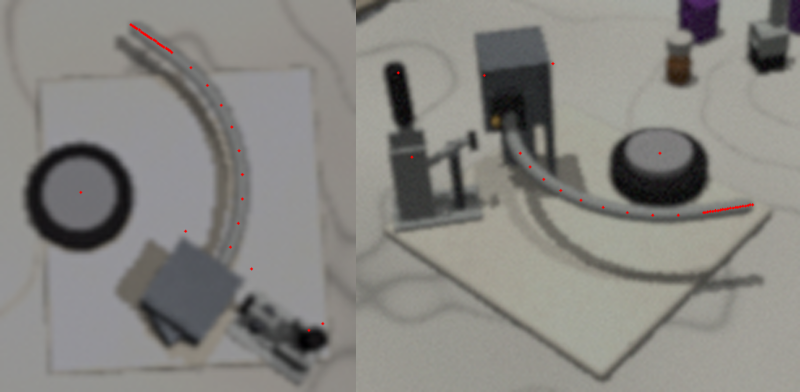

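```bash
cat > f5.py <<'E'
from fit import *
c=np.load("/tmp/c2.npy")
for p,n in((t,"t"),(s,"s")):
    T=p["camera_from_world"]; print(n,-T[:3,:3].T@T[:3,3])
crop(t,325,185,385,250,9,"tq.png",None); crop(s,215,170,300,265,6.3,"sq.png",None)
E
python3 f5.py
```

```text
t [ 0.36952614 -0.02610937  1.3222081 ]
s [ 1.0021798  -0.55764767  0.62731224]
```

View pics/tq.png

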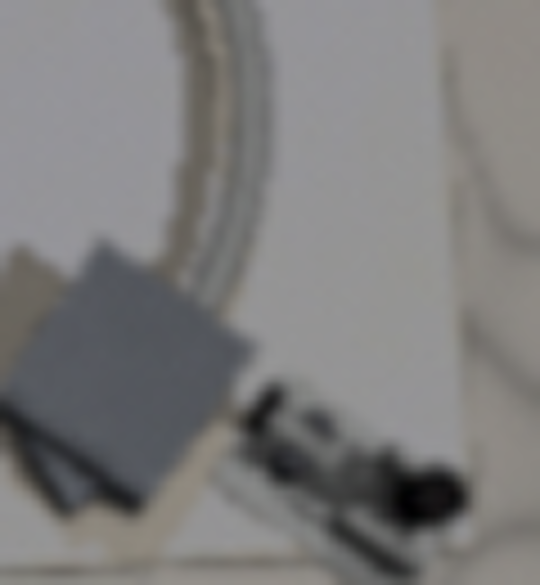

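View pics/sq.png

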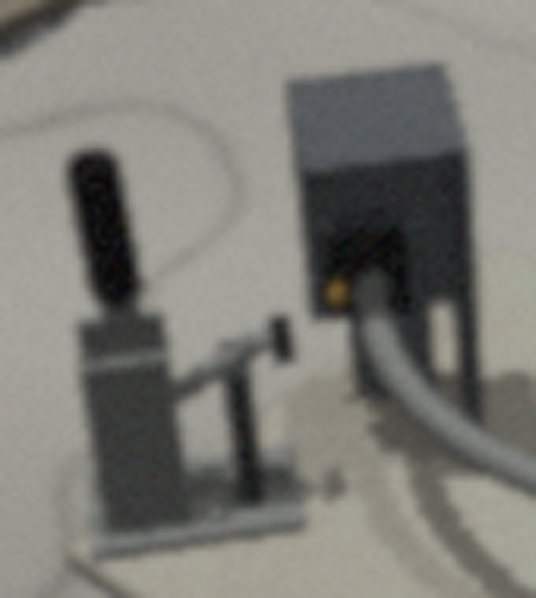

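```bash
cat > f6.py <<'E'
from fit import *
def tri(a,b):
    M=[]
    for p,(u,v) in((t,a),(s,b)):
        T=p["camera_from_world"][:3]; K=np.array([[p["fx"],0,p["cx"]],[0,p["fy"],p["cy"]],[0,0,1]])@T
        M+= [u*K[2]-K[0],v*K[2]-K[1]]
    M=np.array(M); X=np.linalg.lstsq(M[:,:3],-M[:,3],rcond=None)[0]
    return X, np.linalg.norm(pj(t,X)[0]-a).round(2),np.linalg.norm(pj(s,X)[0]-b).round(2)
tq=lambda x,y:np.array([x/9+325-.5,y/9+185-.5]); sq=lambda x,y:np.array([x/6.3+215-.5,y/6.3+170-.5])
D={}
for n,a,b in(("inmouth",tq(100,238),sq(468,150)),("outmouth",tq(255,345),sq(302,172)),("outback",tq(140,515),sq(288,80)),("inback",tq(5,400),sq(440,65)),("griptip",tq(435,490),sq(93,155))):
    D[n]=tri(a,b); print(n,D[n][0].round(4),D[n][1:])
e=D["outmouth"][0]-D["inmouth"][0]; print("mouth dir world deg",np.degrees(np.arctan2(e[1],e[0])),np.linalg.norm(e), "exp -125.4 + yaw")
e=D["outback"][0]-D["inback"][0]; print("back dir",np.degrees(np.arctan2(e[1],e[0])),np.linalg.norm(e))
e=D["outback"][0]-D["outmouth"][0]; print("side dir",np.degrees(np.arctan2(e[1],e[0])),np.linalg.norm(e))
for nm in("c","c2"):
    c=np.load(f"/tmp/{nm}.npy"); g=D["griptip"][0]; v=g[:2]-c[:2]; print(np.hypot(*v),np.degrees(np.arctan2(v[1],v[0])-c[2]))
    m=D["inmouth"][0][:2]*20/56+D["outmouth"][0][:2]*36/56-c[:2]; print("mouth",np.hypot(*m),np.degrees(np.arctan2(m[1],m[0])-c[2]))
E
python3 f6.py
```

```text
inmouth [ 0.509  -0.0763  0.1553] (np.float64(0.26), np.float64(0.41))
outmouth [ 0.476  -0.1209  0.155 ] (np.float64(0.33), np.float64(0.53))
outback [ 0.428  -0.0848  0.1532] (np.float64(0.02), np.float64(0.04))
inback [ 0.4631 -0.0458  0.155 ] (np.float64(0.31), np.float64(0.47))
griptip [ 0.4315 -0.1703  0.1676] (np.float64(0.34), np.float64(0.54))
mouth dir world deg -126.43335112924842 0.05548007959002457 exp -125.4 + yaw
back dir -131.95410313423616 0.05250733336113039
side dir 143.0604700364536 0.06017875537635852
0.2183087842211002 -127.12643937882918
mouth 0.13244560221137353 -124.40705195965789
0.2159711789936037 -131.0735627460153
mouth 0.1299833311020764 -128.81289172451224
```

```bash
cat > f7.py <<'E'
exec(open("f4.py").read().split("def res(c)")[0].replace("for it in range(3):","for it in range(1):").replace('"/tmp/c.npy"','"/tmp/c2.npy"'))
from f6 import D
H=[(D["inmouth"][0],.094,-125.4,.157),(D["outmouth"][0],.150,-125.4,.157),(D["griptip"][0],.215,-128,.167)]
print([ (x[0],x[4]) for x in data if x[1]==0])
def res(c,full=True):
    o=[]; P=rod(c,200)
    for nm,i,n,q,_ in data:
        p=t if nm=="t" else s
        if i==0:
            d=P[0]-P[1]; d/=np.linalg.norm(d); o.append((pj(p,P[0]+d*c[3])[0]-q)@n*3)
        else: o.append((pj(p,P[:])-q)[np.argmin(np.linalg.norm(pj(p,P)-q,axis=1))]@n)
    if full:
        for X,rr,a,z in H: o+=list((pol(c,rr,a,z)-X)[:2]/.0026*2)
    return o
for full in(False,True):
    f=least_squares(res,list(np.load("/tmp/c.npy"))+[.0],args=(full,),loss="soft_l1"); c=f.x; print(full,c,f.cost,np.round(res(c,True)[-6:],1))
np.save("/tmp/c3.npy",c)
P=rod(c,30)[::3]
ex=np.array([pol(c,0,0,.04),pol(c,.215,-128,.082),pol(c,.215,-128,.167)]+[pol(c,rr,-125.4,.157) for rr in(.15,.094)])
crop(t,285,145,385,255,5.4,"tz3.png",pj(t,np.r_[P,ex])); crop(s,215,170,385,320,4,"sz3.png",pj(s,np.r_[P,ex]))
a=cv2.imread('pics/tz3.png');b=cv2.imread('pics/sz3.png')
cv2.imwrite('pics/both3.png',cv2.resize(np.hstack([cv2.resize(a,(491,540)),cv2.resize(b,(612,540))]),(800,392)))
for n,q in dict(tip=P[0],arc=pol(c,.13,-40,.085),mid=pol(c,.13,-90,.085),mouth=pol(c,.13,-125.4,.085),home=pol(c,.13,-128,.085),piv=ex[1]).items(): print(n,q)
E
python3 f7.py
```

```text
('t', np.float64(-0.06561085886788401)) [111. 110. 110. 111. 111. 109. 105. 110. 127. 143. 147. 147. 147. 147.
 147. 147. 147.]
('s', np.float64(0.06690964618766698)) [122. 122. 122. 123. 122. 123. 121. 122. 137. 152. 156. 154. 154. 154.
 157. 157. 157.]
inmouth [ 0.509  -0.0763  0.1553] (np.float64(0.26), np.float64(0.41))
outmouth [ 0.476  -0.1209  0.155 ] (np.float64(0.33), np.float64(0.53))
outback [ 0.428  -0.0848  0.1532] (np.float64(0.02), np.float64(0.04))
inback [ 0.4631 -0.0458  0.155 ] (np.float64(0.31), np.float64(0.47))
griptip [ 0.4315 -0.1703  0.1676] (np.float64(0.34), np.float64(0.54))
mouth dir world deg -126.43335112924842 0.05548007959002457 exp -125.4 + yaw
back dir -131.95410313423616 0.05250733336113039
side dir 143.0604700364536 0.06017875537635852
0.2183087842211002 -127.12643937882918
mouth 0.13244560221137353 -124.40705195965789
0.2159711789936037 -131.0735627460153
mouth 0.1299833311020764 -128.81289172451224
[('t', np.float64(-0.06561085886788401)), ('s', np.float64(0.06690964618766698))]
False [0.56145999 0.00104293 0.01697102 0.00698962] 0.7141833229221362 [-0.5 -0.1  0.5 -1.3  0.4 -0.2]
True [0.56162422 0.00119307 0.01332405 0.00722577] 1.4308112409767497 [-0.6  0.1  0.2 -1.   0.   0.3]
tip [ 0.68761548 -0.05005342  0.085     ]
arc [ 0.66231452 -0.08103505  0.085     ]
mid [ 0.5633563  -0.12879539  0.085     ]
mouth [ 0.48773622 -0.10576749  0.085     ]
home [ 0.48296023 -0.1023056   0.085     ]
piv [ 0.43152608 -0.16997782  0.082     ]
```

View pics/both3.png

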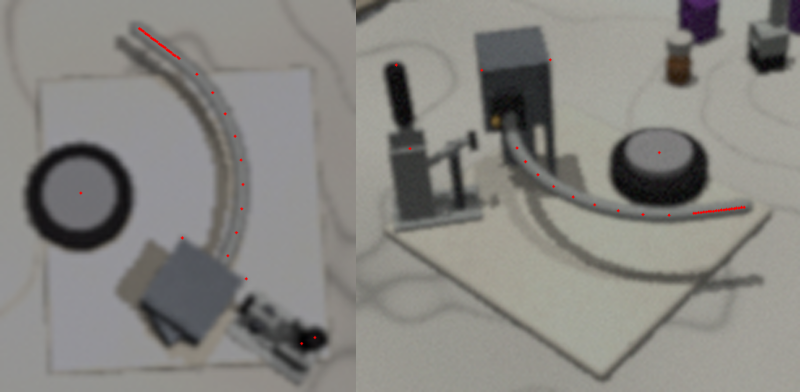

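```bash
python3 - <<'E'
from fit import *
for p,b,f,n in((t,(212,198,248,228),22,"cz_t.png"),(s,(355,155,390,200),13,"cz_s.png")):
    crop(p,*b,f,n); im=cv2.imread("pics/"+n); im=cv2.convertScaleAbs(im,alpha=1.5,beta=-20); cv2.imwrite("pics/"+n,im); print(im.shape)
E
```

```text
(660, 792, 3)
(585, 455, 3)
```

View pics/cz_t.png

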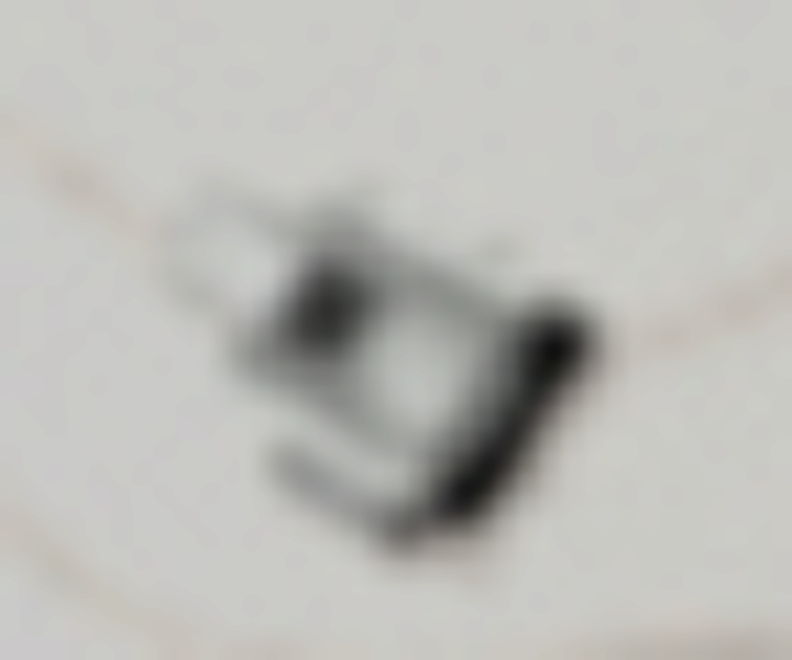

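View pics/cz_s.png

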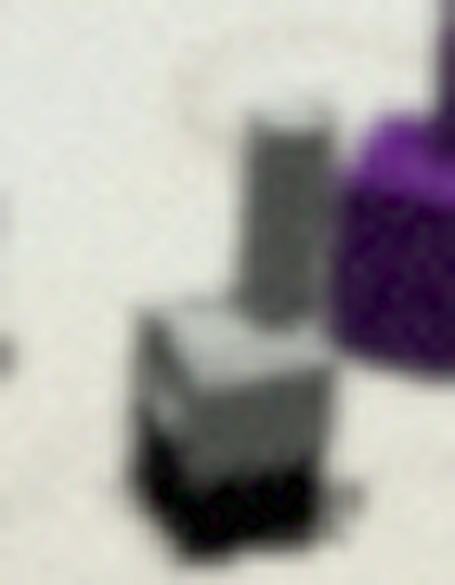

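```bash
cat > cf.py <<'E'
from fit import *
A=lambda x,y:np.array([x/22+211.5,y/22+197.5]); B=lambda x,y:np.array([x/13+354.5,y/13+154.5])
K=[(s,B(205,390),(16,17,53)),(s,B(140,308),(16,-17,53)),(s,B(330,365),(-16,17,53)),(s,B(248,125),(0,6,100)),(s,B(332,125),(-16,6,100)),(s,B(190,560),(16,17,0)),(s,B(318,542),(-16,17,0)),
(t,A(600,330),(16,17,0)),(t,A(470,520),(16,-17,0)),(t,A(225,242),(-8,0,100))]
def cw(c,q):
    q=np.atleast_2d(q)/1000; return np.c_[c[0]+q[:,0]*np.cos(c[2])-q[:,1]*np.sin(c[2]),c[1]+q[:,0]*np.sin(c[2])+q[:,1]*np.cos(c[2]),q[:,2]]
res=lambda c:np.concatenate([pj(p,cw(c,q))[0]-k for p,k,q in K])
f=least_squares(res,[.55,.2,-2.2],loss="soft_l1",f_scale=.5); c=f.x; print(c,np.degrees(c[2]),res(c).reshape(-1,2).round(1).tolist())
np.save("/tmp/carr.npy",c)
E3=[]
def ln(a,b): E3.extend([np.array(a)+(np.array(b)-np.array(a))*k for k in np.linspace(0,1,30)])
for z in(0,26,53):
    for a,b in(((16,17),(16,-17)),((16,-17),(-16,-17)),((-16,-17),(-16,17)),((-16,17),(16,17))): ln((*a,z),(*b,z))
for a in((16,17),(16,-17),(-16,17),(-16,-17)): ln((*a,0),(*a,53))
for a,b in(((0,6),(0,-6)),((0,-6),(-16,-6)),((-16,-6),(-16,6)),((-16,6),(0,6))): ln((*a,100),(*b,100)); ln((*a,53),(*a,100))
X=cw(c,np.array(E3,float))
for p,b,ff,n in((t,(212,198,248,228),22,"cz_t2.png"),(s,(355,155,390,200),13,"cz_s2.png")):
    crop(p,*b,ff,n,pj(p,X))
a=cv2.imread("pics/cz_t2.png");b=cv2.imread("pics/cz_s2.png"); b=cv2.resize(b,None,fx=660/585,fy=660/585)
cv2.imwrite("pics/cz2.png",cv2.resize(np.hstack([a,b]),(800,405)))
print("grip",cw(c,[-8,0,80]),"bore",cw(c,[0,0,38]))
E
python3 cf.py
```

```text
[ 0.52564554  0.22938203 -2.13861665] -122.53370828730714 [[-0.1, -2.0], [0.0, -2.1], [1.2, -2.0], [1.9, 0.3], [1.0, -0.5], [-0.5, 1.0], [0.3, 0.5], [0.6, 0.0], [0.4, 1.1], [0.7, 0.6]]
grip [[0.52994791 0.23612664 0.08      ]] bore [[0.52564554 0.22938203 0.038     ]]
```

View pics/cz2.png

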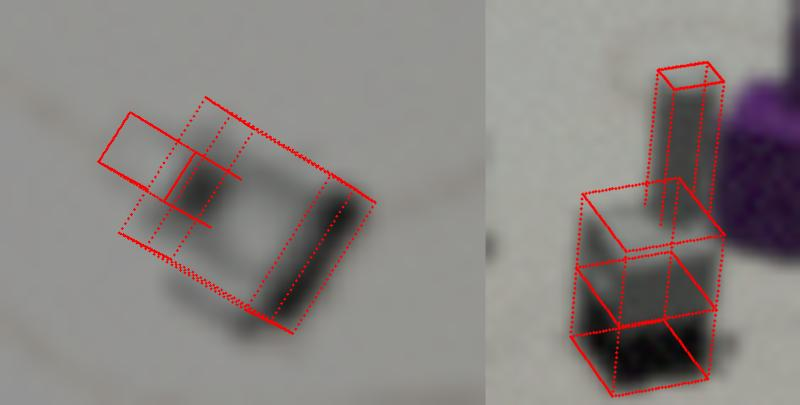

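```bash
sed -i 's/^f=least.*$/def res(c): return np.concatenate([pj(p,cw(c,(q[0],q[1],c[3] if q[2]==53 else q[2])))[0]-k for p,k,q in K])\nf=least_squares(res,[.55,.2,-2.2,53],loss="soft_l1",f_scale=.5,x_scale=[.01,.01,.1,10]); c=f.x; print(c,np.degrees(c[2]),res(c).reshape(-1,2).round(1).tolist())/; s/for z in(0,26,53)/for z in(0,26,c[3])/; s/(\*a,53))$/(*a,c[3]))/' cf.py; python3 cf.py
```

```text
[ 0.52498163  0.23045737 -2.12732062 45.60011657] -121.88649342025796 [[-0.2, 0.0], [-0.2, -0.1], [1.0, 0.0], [2.0, 0.1], [1.0, -0.8], [-0.4, 0.7], [0.4, 0.1], [0.2, 0.2], [0.1, 1.3], [0.3, 0.9]]
grip [[0.52920754 0.23725014 0.08      ]] bore [[0.52498163 0.23045737 0.038     ]]
```

View pics/cz2.png

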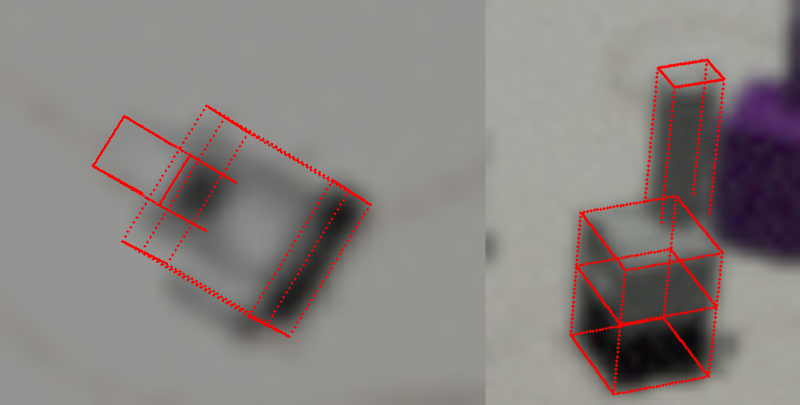

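```bash
cat > go.py <<'E'
# target: python3 go.py x y z yheading_deg [tilt_deg about tool y]  -> shift in tool frame, rotvec
from h import *
import sys
def delta(P,Rt):
    st=r.read_state(); R0=R.from_quat(st["eef_rot"]); 
    return R0.inv().apply(np.array(P)-st["ee_pos"])*100,(R0.inv()*Rt).as_rotvec(),st
def down(yh,tilt=0):
    h=np.radians(yh); y=np.array([np.cos(h),np.sin(h),0]); z=np.array([0,0,-1.]); x=np.cross(y,z)
    return R.from_matrix(np.c_[x,y,z])*R.from_rotvec([0,np.radians(tilt),0])
if __name__=="__main__":
    v=list(map(float,sys.argv[1:])); Rt=down(v[3],v[4] if len(v)>4 else 0)
    sh,rv,st=delta(v[:3],Rt); print("shift_cm",sh.round(2),"rot",rv.round(3),"| time",st["time"],"pos",st["ee_pos"].round(4),"f",st["ft_force"].round(1),"w",round(st["width"],4),"j",st["joint_positions"].round(2))
E
python3 - <<'E'
from fit import *
print("purples",bp(t,228,246,.03),bp(t,199,217,.03),"vial",bp(t,258,234,.05),"beaker",bp(t,250,144,.02),"reagent",bp(t,188,177,.03),"dropper",bp(t,430,208,.04))
E
python3 go.py .529 .237 .18 -32
```

```text
purples [0.43086515 0.23437902 0.03      ] [0.5177893  0.31950846 0.03      ] vial [0.46175219 0.14450455 0.05      ] beaker [0.73696994 0.17083071 0.02      ] reagent [0.63813998 0.35371215 0.03      ] dropper [ 0.52426794 -0.3566223   0.04      ]
shift_cm [-40.96 -21.49   5.36] rot [ 0.    -0.     1.765] | time 2.0 pos [0.223  0.5839 0.2336] f [-0.1 -0.6 -0.1] w 0.0869 j [-1.23  0.33 -0.06  1.46  0.02  1.35 -0.09]
```

```bash
python3 -m jog '[[0,0,0,0,0,0.16,0.3],[0,0,0,0,0,0.16,0.3],[0,0,0,0,0,0.16,0.3],[0,0,0,0,0,0.16,0.3],[0,0,0,0,0,0.16,0.3],[0,0,0,0,0,0.16,0.3],[0,0,0,0,0,0.16,0.3],[0,0,0,0,0,0.16,0.3],[0,0,0,0,0,0.16,0.3],[0,0,0,0,0,0.16,0.3],[0,0,0,0,0,0.165,0.3]]' 15; python3 go.py .529 .237 .17 -32
```

```text
time: 3.38
ee_pos: [0.2229, 0.5839, 0.2336]
eef_rot: [0.876, 0.482, 0.0, -0.0]
ft_force: [0.3, -0.4, 0.5]
width: 0.0567
shift_cm [-12.94  44.42   6.35] rot [-0.    -0.    -0.006] | time 3.375 pos [0.2229 0.5839 0.2336] f [ 0.3 -0.4  0.5] w 0.0567 j [-1.41  0.33  0.17  1.47 -0.06  1.35 -1.8 ]
```

```bash
python3 -m jog '[[-0.92,3.17,0.2,0,0,0,0.3],[-0.92,3.17,0.2,0,0,0,0.3],[-0.92,3.17,0.2,0,0,0,0.3],[-0.92,3.17,0.2,0,0,0,0.3],[-0.92,3.17,0.2,0,0,0,0.3],[-0.92,3.17,0.2,0,0,0,0.3],[-0.92,3.17,0.2,0,0,0,0.3],[-0.92,3.17,0.2,0,0,0,0.3],[-0.92,3.17,0.2,0,0,0,0.3],[-0.92,3.17,0.2,0,0,0,0.3],[-0.92,3.17,0.2,0,0,0,0.3],[-0.92,3.17,0.2,0,0,0,0.3],[-0.92,3.17,0.2,0,0,0,0.3],[-0.92,3.17,0.2,0,0,0,0.3],[0,0,0,0,0,0,0.3]]'; python3 go.py .529 .237 .072 -32
python3 - <<'E'
from h import *
t=r.camera("top"); s=r.camera("scene")
crop(t,170,170,290,270,3.3,"a_t.png");crop(s,300,100,420,220,3.3,"a_s.png")
a=cv2.imread("pics/a_t.png");b=cv2.imread("pics/a_s.png");h=min(a.shape[0],b.shape[0]);cv2.imwrite("pics/a.png",np.hstack([a[:h],b[:h]]))
E
```

```text
time: 5.25
ee_pos: [0.5325, 0.2365, 0.2055]
eef_rot: [0.876, 0.483, 0.0, 0.001]
ft_force: [-0.2, 0.2, -0.1]
width: 0.0569
shift_cm [-0.13 -0.33 13.35] rot [ 0.001  0.001 -0.005] | time 5.25 pos [0.5325 0.2365 0.2055] f [-0.2  0.2 -0.1] w 0.0569 j [-0.87  0.26  0.45  1.64 -0.12  1.26 -0.97]
```

View pics/a.png

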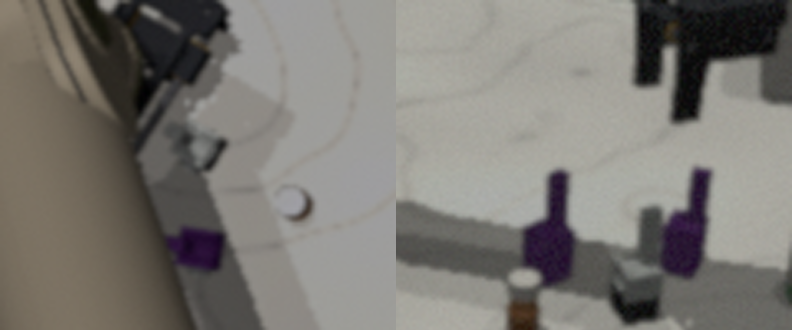

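```bash
python3 -m jog '[[-0.13,-0.33,2,0,0,0,0.3],[0,0,2,0,0,0,0.3],[0,0,2,0,0,0,0.3],[0,0,2,0,0,0,0.3],[0,0,2,0,0,0,0.3],[0,0,1.5,0,0,0,0.3],[0,0,1,0,0,0,0.3],[0,0,0.85,0,0,0,0.3],[0,0,0,0,0,0,0.3]]' 15; python3 go.py .529 .237 .072 -32; python3 - <<'E'
from h import *
s=r.camera("scene")
crop(s,340,140,410,210,8,"b.png")
E
```

```text
time: 6.48
ee_pos: [0.5272, 0.24, 0.0717]
eef_rot: [0.875, 0.485, -0.0, -0.0]
ft_force: [-0.5, -0.6, -0.6]
width: 0.0566
shift_cm [-0.16  0.31 -0.03] rot [-0.  0. -0.] | time 6.475 pos [0.5272 0.24   0.0717] f [-0.5 -0.6 -0.6] w 0.0566 j [-0.85  0.39  0.41  1.78 -0.18  1.   -0.92]
```

View pics/b.png

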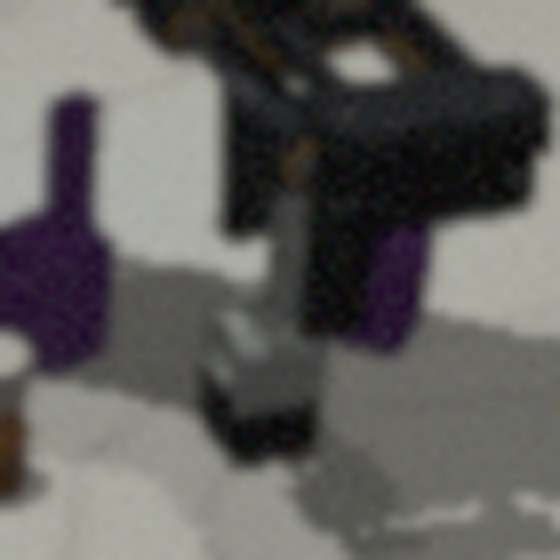

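```bash
python3 -m jog '[[0,0,0,0,0,0,-1],[0,0,0,0,0,0,-1],[0,0,0,0,0,0,-1],[0,0,0,0,0,0,-1],[0,0,0,0,0,0,-1],[0,0,0,0,0,0,-1]]' 20; python3 go.py .529 .237 .072 -32; python3 - <<'E'
from h import *
s=r.camera("scene"); crop(s,340,140,410,210,8,"b2.png"); t=r.camera("top"); crop(t,200,180,260,240,8,"b2t.png")
E
```

```text
time: 7.28
ee_pos: [0.5273, 0.24, 0.0719]
eef_rot: [0.875, 0.485, -0.0, -0.0]
ft_force: [1.1, 0.2, -0.6]
width: 0.0118
shift_cm [-0.16  0.3  -0.01] rot [-0.     0.    -0.001] | time 7.275 pos [0.5273 0.24   0.0719] f [ 1.1  0.2 -0.6] w 0.0118 j [-0.85  0.39  0.41  1.78 -0.18  1.   -0.92]
```

View pics/b2.png

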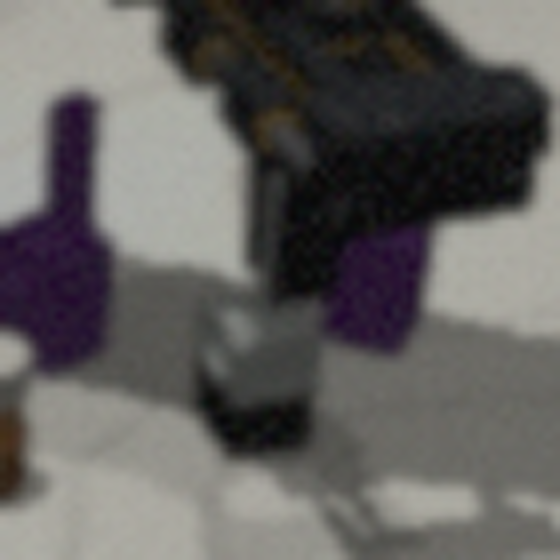

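```bash
python3 - <<'E'
from fit import *
for u,v in((253,116),(325,116),(253,112),(335,122),(397,122)): print(u,v,bp(t,u,v,.08),bp(t,u,v,.0))
cv2.imwrite("pics/tt.png",t["frame"][:,:,::-1])
E
cat > tgt.py <<'E'
# bore pose along path: args: mode(lead s_mm before arc_start | arc a_deg)
from go import *; from fit import pol
import sys
c=np.load("/tmp/c3.npy"); XO=.0096; ZO=.0339
def tgt(a,lead=0.,z=.085):
    h=a-90+np.degrees(c[2]); d=np.array([np.cos(np.radians(h)),np.sin(np.radians(h)),0])
    P=pol(c,.13,a,z)-d*lead; return P-d*XO+[0,0,ZO],h+90
if __name__=="__main__":
    a=float(sys.argv[1]); lead=float(sys.argv[2])/1000 if len(sys.argv)>2 else 0; z=float(sys.argv[3]) if len(sys.argv)>3 else .085
    P,yh=tgt(a,lead,z); sh,rv,st=delta(P,down(yh)); print("tgt",P.round(4),yh.round(1),"shift_cm",sh.round(2),"rot",rv.round(3),"| t",st["time"],"pos",st["ee_pos"].round(4),"f",st["ft_force"].round(1),"T",st["torque"].round(2),"w",round(st["width"],4),"j",st["joint_positions"].round(2))
E
python3 tgt.py -40 90; python3 tgt.py -40 90 .17
```

```text
253 116 [0.80405048 0.15264884 0.08      ] [0.83203447 0.16416113 0.        ]
325 116 [ 0.79835853 -0.05743046  0.08      ] [ 0.82597595 -0.05944758  0.        ]
253 112 [0.81622371 0.15258434 0.08      ] [0.84499168 0.16409248 0.        ]
335 122 [ 0.77937473 -0.08601829  0.08      ] [ 0.80576957 -0.08987651  0.        ]
397 122 [ 0.7744688  -0.26675444  0.08      ] [ 0.80054769 -0.28225233  0.        ]
tgt [ 0.7253 -0.0039  0.1189] -39.2 shift_cm [-10.17  29.72  -4.7 ] rot [-0.     0.     0.126] | t 7.375 pos [0.5273 0.2399 0.0719] f [ 0.2  1.2 -1.7] T [-0.12 -0.01 -0.01] w 0.0117 j [-0.85  0.39  0.41  1.78 -0.18  1.   -0.92]
tgt [ 0.7253 -0.0039  0.2039] -39.2 shift_cm [-10.17  29.72 -13.2 ] rot [-0.     0.     0.126] | t 7.375 pos [0.5273 0.2399 0.0719] f [ 0.2  1.2 -1.7] T [-0.12 -0.01 -0.01] w 0.0117 j [-0.85  0.39  0.41  1.78 -0.18  1.   -0.92]
```

View pics/tt.png

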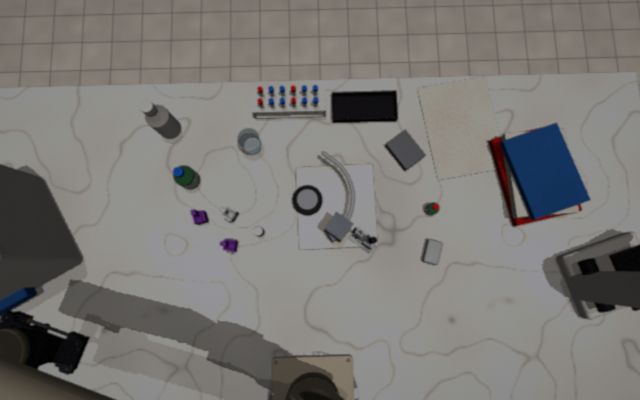

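```bash
python3 -m jog '[[0,0,-1,0,0,0,-1],[0,0,-2,0,0,0,-1],[0,0,-2.5,0,0,0,-1],[0,0,-2.5,0,0,0,-1],[0,0,-2.6,0,0,0,-1],[0,0,-2.6,0,0,0,-1],[-1,2.7,0,0,0,0,-1],[-1,2.7,0,0,0,0,-1],[-1,2.7,0,0,0,0,-1],[-1,2.7,0,0,0,0,-1],[-1,2.7,0,0,0,0,-1],[-1,2.7,0,0,0,0,-1],[-1,2.7,0,0,0,0,-1],[-1,2.7,0,0,0,0,-1],[-1,2.7,0,0,0,0,-1],[-1,2.7,0,0,0,0,-1],[0,2.7,0,0,0,0.06,-1],[0,0,0,0,0,0.066,-1],[0,0,0,0,0,0,-1]]'; python3 tgt.py -40 90
```

```text
time: 9.75
ee_pos: [0.726, -0.0024, 0.204]
eef_rot: [0.903, 0.429, -0.0, -0.0]
ft_force: [-0.8, 0.3, -2.4]
width: 0.0123
tgt [ 0.7253 -0.0039  0.1189] -39.2 shift_cm [-0.16  0.04  8.51] rot [-0.  0.  0.] | t 9.75 pos [ 0.726  -0.0024  0.204 ] f [-0.8  0.3 -2.4] T [-0.07  0.11 -0.06] w 0.0123 j [-0.4   0.62  0.56  1.21 -0.32  1.4  -0.56]
```

```bash
python3 -m jog '[[-0.08,0.02,2,0,0,0,-1],[-0.08,0.02,2,0,0,0,-1],[0,0,2,0,0,0,-1],[0,0,1.5,0,0,0,-1],[0,0,1,0,0,0,-1],[0,0,0,0,0,0,-1],[0,0,0,0,0,0,-1]]'; python3 tgt.py -40 90
python3 - <<'E'
from h import *
from fit import pol
c=np.load("/tmp/c3.npy")
t=r.camera("top"); s=r.camera("scene")
crop(t,290,125,350,185,6.6,"d_t.png");crop(s,320,200,400,280,5,"d_s.png")
a=cv2.imread("pics/d_t.png");b=cv2.imread("pics/d_s.png");h=min(a.shape[0],b.shape[0]);cv2.imwrite("pics/d.png",np.hstack([a[:h],b[:h]]))
E
```

```text
time: 10.62
ee_pos: [0.7259, -0.0039, 0.1198]
eef_rot: [0.904, 0.429, 0.001, 0.0]
ft_force: [-0.3, 0.3, -2.7]
width: 0.0121
tgt [ 0.7253 -0.0039  0.1189] -39.2 shift_cm [-0.04 -0.05  0.09] rot [ 0.001 -0.001 -0.   ] | t 10.625 pos [ 0.7259 -0.0039  0.1198] f [-0.3  0.3 -2.7] T [-0.12  0.07 -0.03] w 0.0121 j [-0.4   0.67  0.53  1.31 -0.34  1.25 -0.54]
```

View pics/d.png

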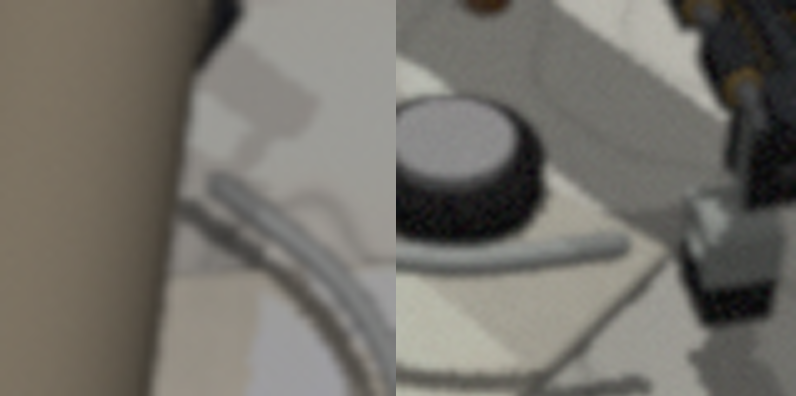

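```bash
cat > ov.py <<'E'
from h import *; import sys
from fit import pol,rod
c=np.load("/tmp/c3.npy"); XO=.0096; ZO=.0339
def boxpts():
    E=[]
    def ln(a,b): E.extend([np.array(a)+(np.array(b)-np.array(a))*k for k in np.linspace(0,1,25)])
    cs=[(16,17),(16,-17),(-16,-17),(-16,17)]
    for z in(-38,-12,8,15):
        for i in range(4): ln((*cs[i],z),(*cs[(i+1)%4],z))
    for a in cs: ln((*a,-38),(*a,15))
    E.extend([(16,8.5*np.cos(q),8.5*np.sin(q)) for q in np.linspace(0,6.28,40)])
    return np.array(E,float)/1000
st=r.read_state(); Rm=R.from_quat(st["eef_rot"]).as_matrix(); cx=-Rm[:,0]; cy=Rm[:,1]; cz=-Rm[:,2]
bore=st["ee_pos"]+cx*XO-cz*ZO
X=bore+boxpts()@np.c_[cx,cy,cz].T
s=r.camera("scene"); b=pj(s,bore)[0].astype(int)
ax=np.r_[[bore+cx*k for k in np.linspace(.016,.06,20)]]
crop(s,b[0]-45,b[1]-40,b[0]+25,b[1]+25,11,sys.argv[1],np.r_[pj(s,X),pj(s,ax)])
crop(s,b[0]-45,b[1]-40,b[0]+25,b[1]+25,11,"raw_"+sys.argv[1])
E
python3 ov.py e.png
```

```text
(no output)
```

View pics/e.png

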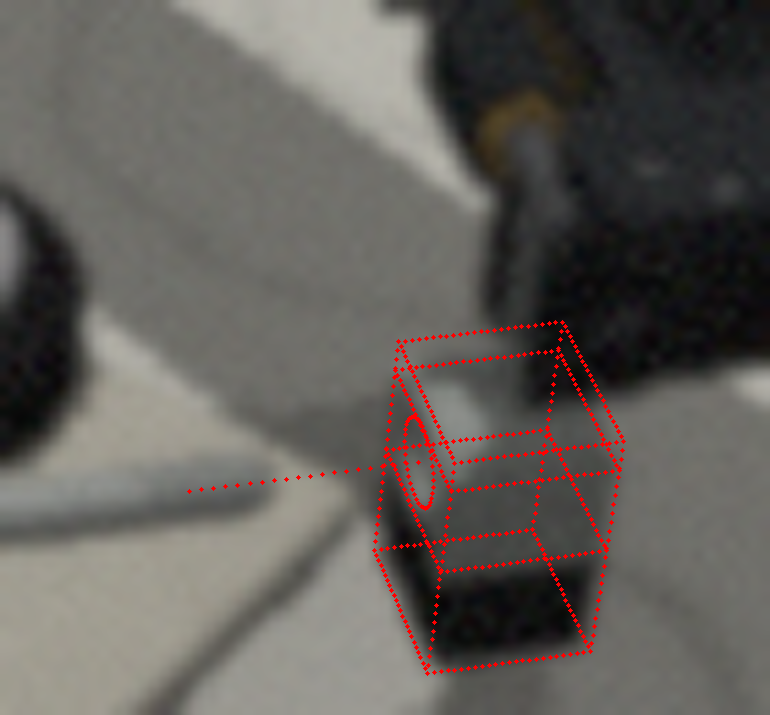

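View pics/raw_e.png

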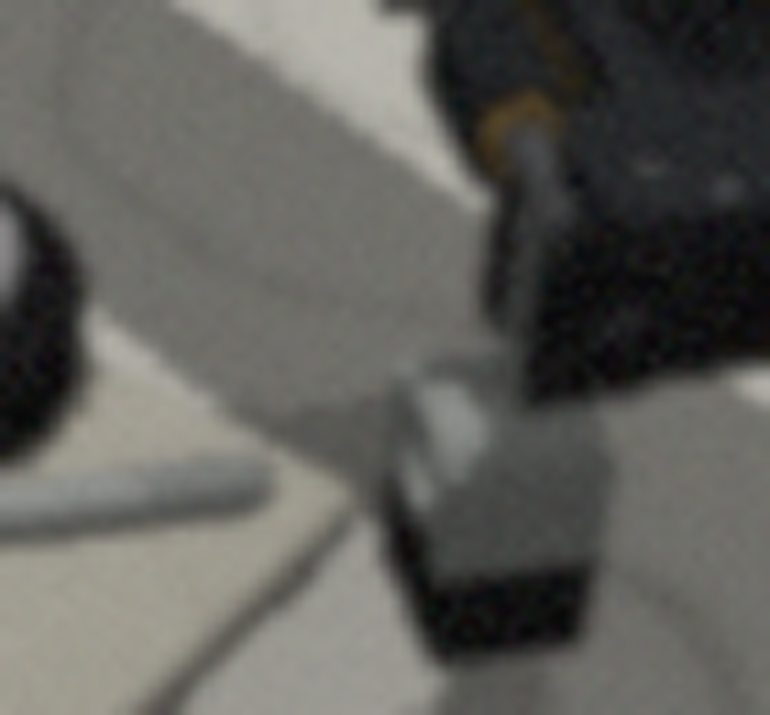

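```bash
python3 -m jog '[[-0.5,-0.04,0.06,0,0,0,-1],[-1,0,0,0,0,0,-1],[-0.5,0,0,0,0,0,-1],[-0.4,0,0,0,0,0,-1],[-0.4,0,0,0,0,0,-1],[-0.3,0,0,0,0,0,-1],[0,0,0,0,0,0,-1]]'; python3 tgt.py -40 59; python3 ov.py e2.png
```

```text
time: 11.65
ee_pos: [0.7055, -0.0278, 0.1184]
eef_rot: [0.904, 0.428, 0.0, -0.0]
ft_force: [-0.1, 0.7, -2.5]
width: 0.0116
tgt [ 0.7057 -0.0279  0.1189] -39.2 shift_cm [ 0.    0.03 -0.05] rot [-0. -0. -0.] | t 11.65 pos [ 0.7055 -0.0278  0.1184] f [-0.1  0.7 -2.5] T [-0.06  0.08  0.  ] w 0.0116 j [-0.38  0.63  0.54  1.38 -0.33  1.22 -0.5 ]
```

View pics/raw_e2.png

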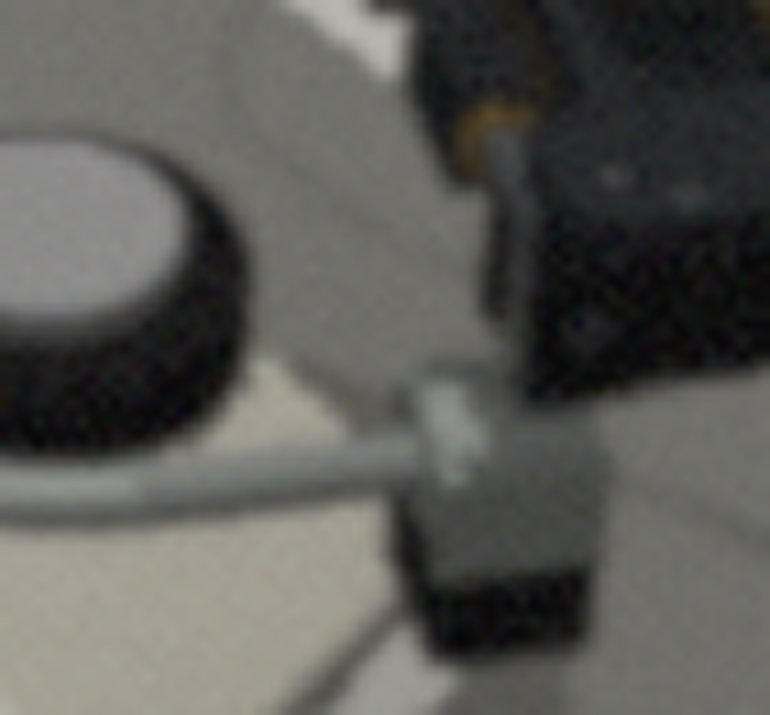

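```bash
python3 -m jog '[[-0.4,0.02,-0.03,0,0,0,-1],[-0.4,0,0,0,0,0,-1],[-0.4,0,0,0,0,0,-1],[-0.4,0,0,0,0,0,-1],[-0.4,0,0,0,0,0,-1],[0,0,0,0,0,0,-1]]'; python3 tgt.py -40 39; python3 ov.py e3.png
```

```text
time: 12.45
ee_pos: [0.6929, -0.0436, 0.1188]
eef_rot: [0.904, 0.428, 0.0, 0.0]
ft_force: [-0.5, -0.5, -2.6]
width: 0.0117
tgt [ 0.6931 -0.0434  0.1189] -39.2 shift_cm [ 0.03 -0.   -0.01] rot [ 0.    -0.    -0.001] | t 12.45 pos [ 0.6929 -0.0436  0.1188] f [-0.5 -0.5 -2.6] T [-0.06  0.09 -0.  ] w 0.0117 j [-0.37  0.61  0.55  1.41 -0.32  1.21 -0.48]
```

View pics/raw_e3.png

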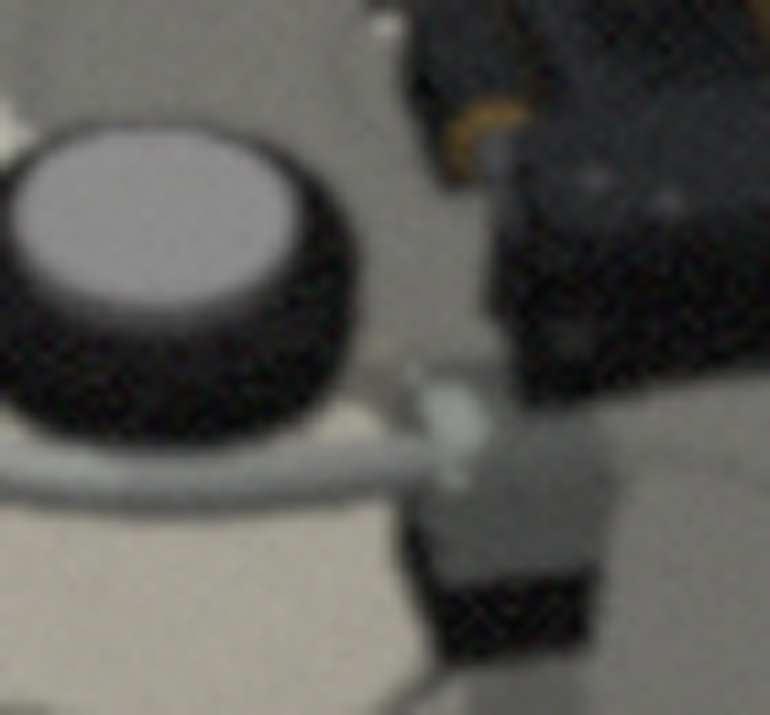

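```bash
python3 -m jog '[[-0.5,0,0,0,0,0,-1],[-0.5,0,0,0,0,0,-1],[-0.5,0,0,0,0,0,-1],[-0.5,0,0,0,0,0,-1],[-0.5,0,0,0,0,0,-1],[-0.5,0,0,0,0,0,-1],[-0.5,0,0,0,0,0,-1],[-0.4,0,0,0,0,0,-1],[0,0,0,0,0,0,-1]]'; python3 tgt.py -40 0
```

```text
time: 13.62
ee_pos: [0.6682, -0.0737, 0.1188]
eef_rot: [0.904, 0.428, 0.0, -0.0]
ft_force: [0.2, 0.2, -2.9]
width: 0.0114
tgt [ 0.6684 -0.0736  0.1189] -39.2 shift_cm [ 0.02  0.01 -0.01] rot [-0.    -0.    -0.001] | t 13.625 pos [ 0.6682 -0.0737  0.1188] f [ 0.2  0.2 -2.9] T [-0.1   0.12 -0.03] w 0.0114 j [-0.35  0.56  0.56  1.48 -0.31  1.18 -0.43]
```

```bash
python3 -m jog '[[-0.91,0.035,0,0,0,0.07,-1],[-0.91,0.035,0,0,0,0.07,-1],[-0.91,0.035,0,0,0,0.07,-1],[-0.91,0.035,0,0,0,0.07,-1],[-0.91,0.035,0,0,0,0.07,-1],[0,0,0,0,0,0,-1]]'; python3 tgt.py -60.05 0
```

```text
time: 14.38
ee_pos: [0.6361, -0.1057, 0.1188]
eef_rot: [0.964, 0.265, 0.0, 0.0]
ft_force: [-0.4, 0.7, -3.1]
width: 0.0118
tgt [ 0.6363 -0.1057  0.1189] -59.3 shift_cm [ 0.01  0.   -0.01] rot [ 0. -0. -0.] | t 14.375 pos [ 0.6361 -0.1057  0.1188] f [-0.4  0.7 -3.1] T [-0.05  0.06  0.03] w 0.0118 j [-0.38  0.52  0.65  1.57 -0.33  1.16 -0.7 ]
```

```bash
python3 -m jog '[[-0.91,0.035,0,0,0,0.07,-1],[-0.91,0.035,0,0,0,0.07,-1],[-0.91,0.035,0,0,0,0.07,-1],[-0.91,0.035,0,0,0,0.07,-1],[-0.91,0.035,0,0,0,0.07,-1],[-0.91,0.035,0,0,0,0.07,-1],[-0.91,0.035,0,0,0,0.07,-1],[0,0,0,0,0,0,-1]]'; python3 tgt.py -88.1 0
```

```text
time: 15.38
ee_pos: [0.5774, -0.1275, 0.1189]
eef_rot: [1.0, 0.024, 0.0, -0.0]
ft_force: [-0.8, 0.9, -2.9]
width: 0.0119
tgt [ 0.5773 -0.1282  0.1189] -87.3 shift_cm [-0.02  0.07 -0.  ] rot [-0.    -0.     0.001] | t 15.375 pos [ 0.5774 -0.1275  0.1189] f [-0.8  0.9 -2.9] T [-0.02  0.14 -0.03] w 0.0119 j [-0.48  0.43  0.78  1.73 -0.34  1.12 -1.12]
```

```bash
python3 -m jog '[[-0.91,0.05,0,0,0,0.07,-1],[-0.91,0.05,0,0,0,0.07,-1],[-0.91,0.05,0,0,0,0.07,-1],[-0.91,0.035,0,0,0,0.07,-1],[-0.91,0.035,0,0,0,0.07,-1],[0,0,0,0,0,0,-1]]'; python3 tgt.py -108.1 0; python3 - <<'E'
from h import *
s=r.camera("scene"); crop(s,210,160,310,270,5.4,"g.png")
t=r.camera("top"); crop(t,310,170,390,260,6,"gt.png")
E
```

```text
time: 16.12
ee_pos: [0.5325, -0.1253, 0.1189]
eef_rot: [0.989, -0.15, 0.0, -0.0]
ft_force: [0.4, -0.6, -2.9]
width: 0.0118
tgt [ 0.5321 -0.1258  0.1189] -107.3 shift_cm [-0.02  0.06  0.  ] rot [-0.    -0.     0.002] | t 16.125 pos [ 0.5325 -0.1253  0.1189] f [ 0.4 -0.6 -2.9] T [-0.02  0.1  -0.03] w 0.0118 j [-0.6   0.35  0.89  1.85 -0.31  1.09 -1.46]
```

View pics/g.png

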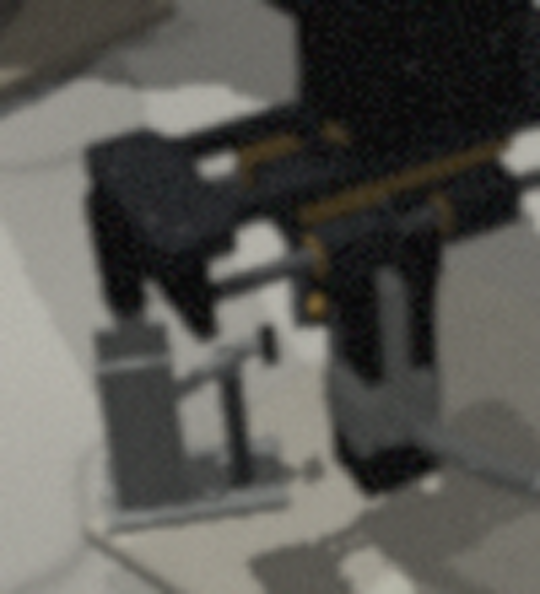

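```bash
python3 -m jog '[[-0.8,0.06,0,0,0,0.061,-1],[-0.79,0.06,0,0,0,0.061,-1],[0,0,0,0,0,0,-1],[0,0,0,0,0,0,-1]]'; python3 tgt.py -115.1 0; python3 - <<'E'
from h import *
s=r.camera("scene"); 
st=r.read_state(); Rm=R.from_quat(st["eef_rot"]); 
X=[st["ee_pos"]+Rm.apply([x,y,-.059]) for x in(-.0375,.0375) for y in(-.095,.095)]
crop(s,210,160,310,270,5.4,"g2.png",pj(s,X))
E
```

```text
time: 16.73
ee_pos: [0.5173, -0.1217, 0.1189]
eef_rot: [0.978, -0.21, 0.0, 0.0]
ft_force: [-0.6, -0.1, -2.7]
width: 0.0119
tgt [ 0.5168 -0.1212  0.1189] -114.3 shift_cm [-0.06 -0.02 -0.  ] rot [-0.    -0.001  0.001] | t 16.725 pos [ 0.5173 -0.1217  0.1189] f [-0.6 -0.1 -2.7] T [ 0.1   0.2  -0.05] w 0.0119 j [-0.65  0.32  0.93  1.89 -0.29  1.08 -1.6 ]
```

View pics/g2.png

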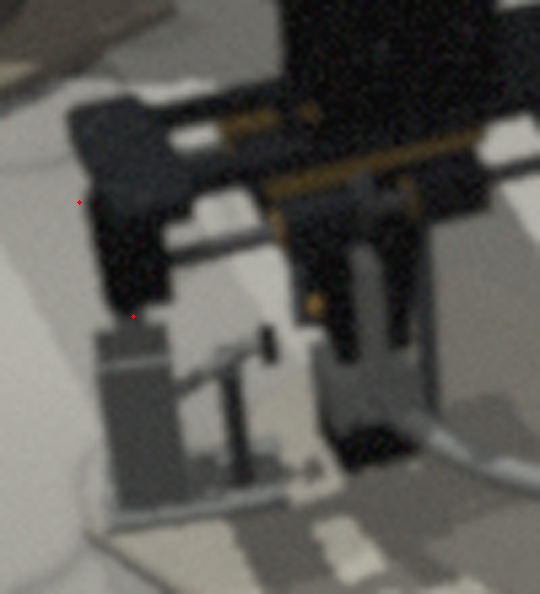

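```bash
python3 -m jog '[[0,0,0.1,0,0,0,-1],[0,0,0.1,0,0,0,-1],[0,0,0,0,0,0,-0.3],[0,0,0,0,0,0,-0.3],[0,0,0,0,0,0,-0.3],[0,0,0,0,0,0,-0.3]]'; python3 -m jog '[[0,0,-1,0,0,0,-0.3],[0,0,-2,0,0,0,-0.3],[0,0,-2,0,0,0,-0.3],[0,0,-1.5,0,0,0,-0.3],[2,0,-0.5,0,0,0,-1],[2,0,0,0,0,0,-1],[2,0,0,0,0,0,-1],[0,0,0,0,0,0,-1]]'; python3 - <<'E'
from h import *
s=r.camera("scene"); crop(s,210,160,330,270,5.4,"k.png")
print(r.read_state()["ee_pos"],r.read_state()["ft_force"],r.read_state()["width"])
E
```

```text
time: 17.52
ee_pos: [0.5166, -0.1217, 0.1167]
eef_rot: [0.977, -0.212, -0.0, -0.0]
ft_force: [-0.8, -0.4, -0.2]
width: 0.0298
time: 18.52
ee_pos: [0.5717, -0.147, 0.1867]
eef_rot: [0.977, -0.212, -0.0, 0.001]
ft_force: [-0.3, 0.7, 0.6]
width: 0.0024
[ 0.5710267  -0.14683815  0.18668134] [ 0.28993654 -1.19028795  0.45663375] 0.0017540478865881043
```

View pics/k.png

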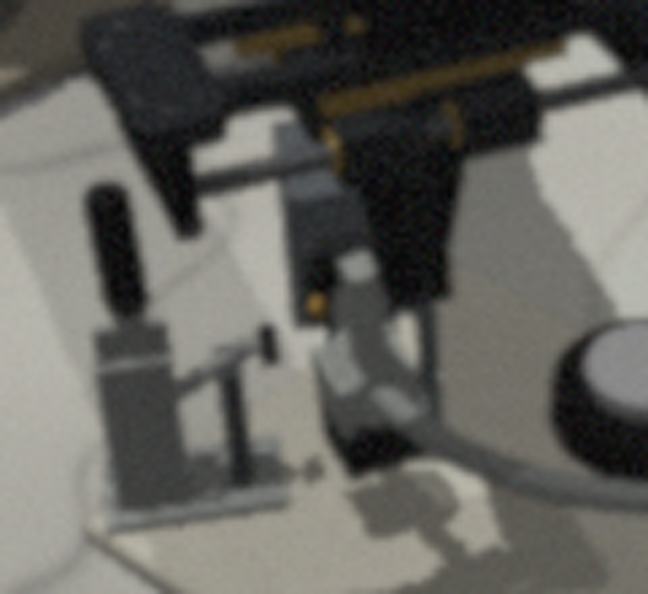

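```bash
cat > push.py <<'E'
# push pose: args: a (bore angle deg), gap mm (tip corner behind rear face), zc contact height
from go import *; from fit import pol
import sys
c=np.load("/tmp/c3.npy")
def ptgt(a,gap=0,zc=.087,rin=.0015,tilt=-30):
    h=a-90+np.degrees(c[2]); f=np.array([np.cos(np.radians(h)),np.sin(np.radians(h)),0])
    Rt=down(h+90,tilt); corner=Rt.apply([-.0095,0,.011])
    return pol(c,.13-rin,a,zc)-f*(.016+gap)-corner,Rt
if __name__=="__main__":
    v=list(map(float,sys.argv[1:])); P,Rt=ptgt(v[0],v[1]/1000,v[2] if len(v)>2 else .087)
    sh,rv,st=delta(P,Rt); print("tgt",P.round(4),"shift_cm",sh.round(2),"rot",rv.round(3),"| t",st["time"],"pos",st["ee_pos"].round(4),"f",st["ft_force"].round(1),"T",st["torque"].round(2),"w",round(st["width"],4),"j",st["joint_positions"].round(2))
E
python3 push.py -115.3 20; python3 push.py -115.3 20 .16; python3 - <<'E'
from f6 import *
c=np.load("/tmp/c3.npy")
X=bp(t,*tq(262,408),.082); v=X[:2]-c[:2]; print("pad",np.hypot(*v),np.degrees(np.arctan2(v[1],v[0])-c[2]))
X=tri(tq(262,408),sq(282,338)); print(X); v=X[0][:2]-c[:2]; print("pad",np.hypot(*v),np.degrees(np.arctan2(v[1],v[0])-c[2]))
E
```

```text
tgt [ 0.5535 -0.1364  0.0918] shift_cm [-2.03 -0.24  9.49] rot [ 0.001 -0.523  0.001] | t 18.575 pos [ 0.571  -0.1468  0.1867] f [ 0.3 -1.2  0.5] T [0.05 0.16 0.01] w 0.0018 j [-0.56  0.4   0.94  1.66 -0.33  1.26 -1.56]
tgt [ 0.5535 -0.1364  0.1648] shift_cm [-2.03 -0.23  2.19] rot [ 0.001 -0.523  0.001] | t 18.575 pos [ 0.571  -0.1468  0.1867] f [ 0.3 -1.2  0.5] T [0.05 0.16 0.01] w 0.0018 j [-0.56  0.4   0.94  1.66 -0.33  1.26 -1.56]
inmouth [ 0.509  -0.0763  0.1553] (np.float64(0.26), np.float64(0.41))
outmouth [ 0.476  -0.1209  0.155 ] (np.float64(0.33), np.float64(0.53))
outback [ 0.428  -0.0848  0.1532] (np.float64(0.02), np.float64(0.04))
inback [ 0.4631 -0.0458  0.155 ] (np.float64(0.31), np.float64(0.47))
griptip [ 0.4315 -0.1703  0.1676] (np.float64(0.34), np.float64(0.54))
mouth dir world deg -126.43335112924842 0.05548007959002457 exp -125.4 + yaw
back dir -131.95410313423616 0.05250733336113039
side dir 143.0604700364536 0.06017875537635852
0.2183087842211002 -127.12643937882918
mouth 0.13244560221137353 -124.40705195965789
0.2159711789936037 -131.0735627460153
mouth 0.1299833311020764 -128.81289172451224
pad 0.16182680391524304 -128.04909146377796
(array([ 0.46340167, -0.12782417,  0.08182735]), np.float64(0.12), np.float64(0.18))
pad 0.16215152669019633 -128.0459158978446
```

```bash
python3 -m jog '[[-0.5,0,0,0,-0.131,0,-0.4],[-0.5,0,0,0,-0.131,0,-0.4],[0,0,0,0,-0.131,0,-0.4],[0,0,0,0,-0.13,0,-0.4],[0,0,0,0,0,0,-0.4]]'; python3 push.py -115.3 20 .16;  python3 push.py -115.3 20
```

```text
time: 19.2
ee_pos: [0.5618, -0.1428, 0.1855]
eef_rot: [0.944, -0.205, -0.254, -0.054]
ft_force: [0.5, -0.6, 0.4]
width: 0.0256
tgt [ 0.5535 -0.1364  0.1648] shift_cm [ 0.15 -0.25  2.3 ] rot [ 0.003  0.003 -0.   ] | t 19.2 pos [ 0.5618 -0.1428  0.1855] f [ 0.5 -0.6  0.4] T [-0.31 -0.43 -0.04] w 0.0256 j [-0.22  0.79  0.79  1.22 -0.49  1.87 -1.46]
tgt [ 0.5535 -0.1364  0.0918] shift_cm [ 3.82 -0.27  8.62] rot [ 0.003  0.003 -0.   ] | t 19.2 pos [ 0.5618 -0.1428  0.1855] f [ 0.5 -0.6  0.4] T [-0.31 -0.43 -0.04] w 0.0256 j [-0.22  0.79  0.79  1.22 -0.49  1.87 -1.46]
```

```bash
python3 -m jog '[[0.64,-0.05,1.44,0,0,0,-0.4],[0.64,-0.05,1.44,0,0,0,-0.4],[0.64,-0.05,1.44,0,0,0,-0.4],[0.64,-0.05,1.44,0,0,0,-0.4],[0.64,-0.05,1.44,0,0,0,-0.4],[0.6,-0.02,1.4,0,0,0,-0.4],[0,0,0,0,0,0,-0.4],[0,0,0,0,0,0,-0.4]]'; python3 push.py -115.3 20;python3 - <<'E'
from h import *
s=r.camera("scene"); crop(s,210,160,330,270,6,"m.png")
E
```

```text
time: 20.2
ee_pos: [0.555, -0.1321, 0.0931]
eef_rot: [0.944, -0.202, -0.253, -0.057]
ft_force: [1.6, 11.3, 0.5]
width: 0.0259
tgt [ 0.5535 -0.1364  0.0918] shift_cm [0.1  0.46 0.1 ] rot [-0.003  0.001  0.007] | t 20.2 pos [ 0.555  -0.1321  0.0931] f [ 1.6 11.3  0.5] T [ 2.05 -0.67 -1.14] w 0.0259 j [-0.24  0.84  0.76  1.33 -0.52  1.72 -1.44]
```

View pics/m.png

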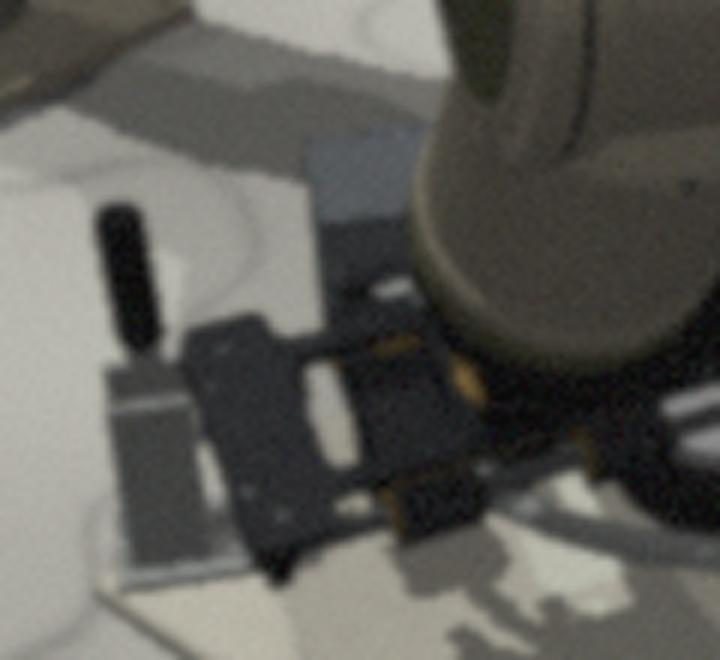

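```bash
python3 -m jog '[[-0.62,0,-1.08,0,0,0,-0.4],[-0.62,0,-1.08,0,0,0,-0.4],[0,0,0,0,0,0,-0.4]]'; python3 push.py -115.3 3 .112;python3 push.py -115.3 3 ;python3 - <<'E'
from h import *
s=r.camera("scene"); crop(s,210,160,330,270,6,"m.png")
E
```

```text
time: 20.62
ee_pos: [0.5547, -0.1366, 0.1199]
eef_rot: [0.944, -0.205, -0.252, -0.054]
ft_force: [0.4, 0.5, -0.3]
width: 0.026
tgt [ 0.538  -0.1293  0.1168] shift_cm [-1.42  0.02  1.18] rot [ 0.001 -0.003  0.001] | t 20.625 pos [ 0.5547 -0.1366  0.1199] f [ 0.4  0.5 -0.3] T [-0.23 -0.37  0.  ] w 0.026 j [-0.24  0.82  0.78  1.31 -0.51  1.75 -1.45]
tgt [ 0.538  -0.1293  0.0918] shift_cm [-0.18  0.02  3.35] rot [ 0.001 -0.003  0.001] | t 20.625 pos [ 0.5547 -0.1366  0.1199] f [ 0.4  0.5 -0.3] T [-0.23 -0.37  0.  ] w 0.026 j [-0.24  0.82  0.78  1.31 -0.51  1.75 -1.45]
```

View pics/m.png

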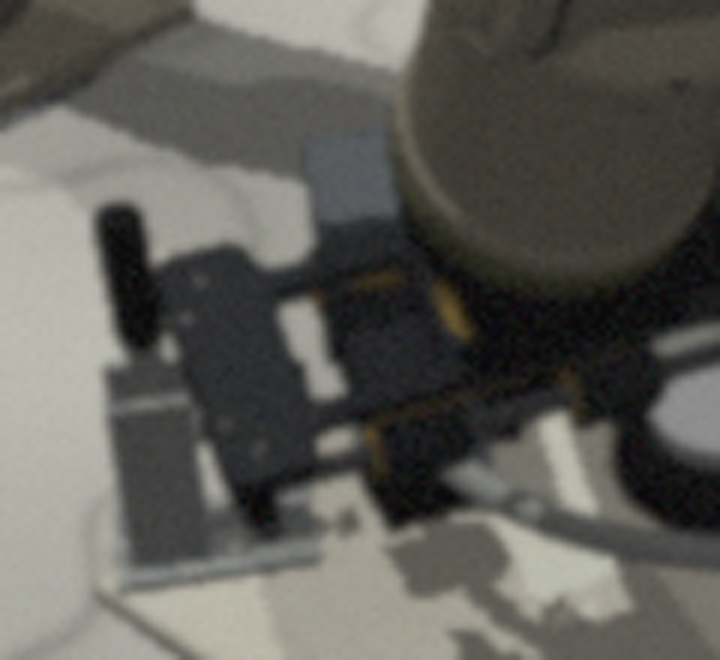

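```bash
python3 -m jog '[[-0.58,0.01,0.5,0,0,0,-0.4],[-0.58,0.01,0.5,0,0,0,-0.4],[0.42,0,0.72,0,0,0,-0.4],[0.42,0,0.72,0,0,0,-0.4],[0.42,0,0.72,0,0,0,-0.4],[0,0,0,0,0,0,-0.4]]'; python3 push.py -115.3 6
```

```text
time: 21.42
ee_pos: [0.5403, -0.1297, 0.09]
eef_rot: [0.944, -0.204, -0.253, -0.055]
ft_force: [0.5, -0.1, 0.6]
width: 0.0262
tgt [ 0.5408 -0.1305  0.0918] shift_cm [-0.02  0.05 -0.19] rot [0.001 0.001 0.001] | t 21.425 pos [ 0.5403 -0.1297  0.09  ] f [ 0.5 -0.1  0.6] T [-0.24 -0.36  0.08] w 0.0262 j [-0.26  0.82  0.77  1.38 -0.51  1.69 -1.44]
```

```bash
python3 -m jog '[[-0.22,0.02,0.0,0,0,0,-0.4],[-0.22,0.02,0.05,0,0,0,-0.4],[0,0,0,0,0,0,-0.4]]'; python3 push.py -115.3 1; python3 -m jog '[[-0.39,0.115,0.225,0.0176,0,0.0303,-0.4],[-0.39,0.115,0.225,0.0176,0,0.0303,-0.4],[0,0,0,0,0,0,-0.4]]'; python3 push.py -119.3 1;  python3 - <<'E'
from h import *
s=r.camera("scene"); crop(s,210,160,330,270,6,"m2.png")
E
```

```text
time: 21.8
ee_pos: [0.5368, -0.1286, 0.093]
eef_rot: [0.944, -0.204, -0.252, -0.055]
ft_force: [0.1, -1.2, 0.4]
width: 0.0263
tgt [ 0.5362 -0.1285  0.0918] shift_cm [0.01 0.02 0.14] rot [ 0.001 -0.001  0.002] | t 21.8 pos [ 0.5368 -0.1286  0.093 ] f [ 0.1 -1.2  0.4] T [-0.4  -0.46  0.09] w 0.0263 j [-0.27  0.81  0.77  1.39 -0.51  1.69 -1.44]
time: 22.18
ee_pos: [0.527, -0.127, 0.0928]
eef_rot: [0.936, -0.238, -0.251, -0.064]
ft_force: [-0.4, -0.0, 0.3]
width: 0.0257
tgt [ 0.5272 -0.1264  0.0918] shift_cm [ 0.05 -0.07  0.1 ] rot [-0. -0. -0.] | t 22.175 pos [ 0.527  -0.127   0.0928] f [-0.4 -0.   0.3] T [-0.32 -0.36  0.  ] w 0.0257 j [-0.27  0.79  0.78  1.43 -0.53  1.68 -1.48]
```

View pics/m2.png

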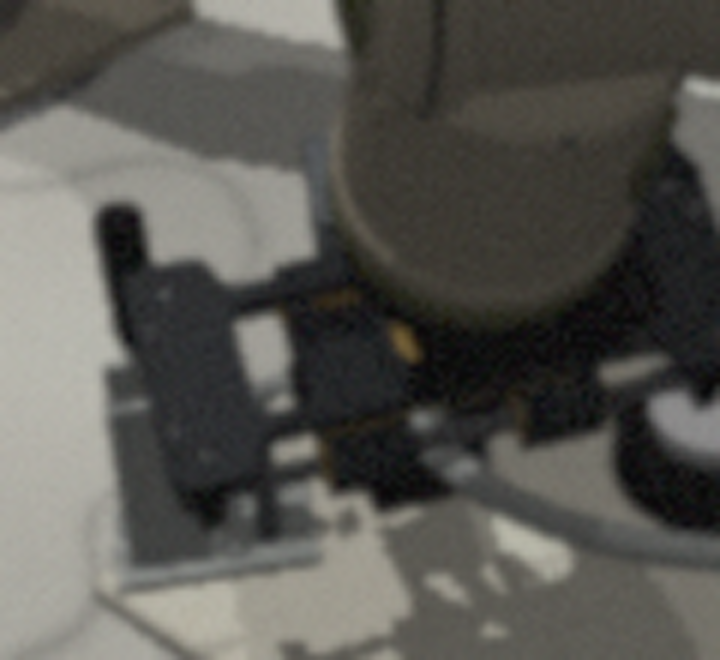

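```bash
cat >> push.py <<'E'
    h=np.radians(v[0]-90+np.degrees(c[2])); f=np.array([np.cos(h),np.sin(h),0]); o=np.array([-f[1],f[0],0])
    print("PUSH N",round(-st["ft_force"]@f,2),"out",round(st["ft_force"]@o,2))
E
python3 -m jog '[[-0.39,0.11,0.24,0.0176,0,0.0303,-0.4],[0,0,0,0,0,0,-0.4]]'; python3 push.py -121.3 1;  python3 -m jog '[[-0.195,0.06,0.12,0.0088,0,0.0152,-0.4],[0,0,0,0,0,0,-0.4]]'; python3 push.py -122.3 1; python3 -m jog '[[-0.195,0.06,0.12,0.0088,0,0.0152,-0.4],[0,0,0,0,0,0,-0.4]]'; python3 push.py -123.3 1
```

```text
time: 22.48
ee_pos: [0.5226, -0.1257, 0.0926]
eef_rot: [0.932, -0.254, -0.25, -0.068]
ft_force: [0.8, -0.9, -0.4]
width: 0.0263
tgt [ 0.5228 -0.1251  0.0918] shift_cm [ 0.03 -0.06  0.08] rot [-0. -0.  0.] | t 22.475 pos [ 0.5226 -0.1257  0.0926] f [ 0.8 -0.9 -0.4] T [-0.38 -0.45 -0.06] w 0.0263 j [-0.27  0.78  0.79  1.45 -0.54  1.67 -1.5 ]
PUSH N 1.18 out 0.4
time: 22.72
ee_pos: [0.5206, -0.1248, 0.0925]
eef_rot: [0.93, -0.262, -0.249, -0.07]
ft_force: [1.0, 0.3, -1.3]
width: 0.0261
tgt [ 0.5206 -0.1244  0.0918] shift_cm [ 0.01 -0.04  0.07] rot [-0.    -0.     0.001] | t 22.725 pos [ 0.5206 -0.1248  0.0925] f [ 1.   0.3 -1.3] T [-0.36 -0.58 -0.03] w 0.0261 j [-0.27  0.78  0.79  1.46 -0.55  1.67 -1.51]
PUSH N 0.68 out -0.78
time: 22.98
ee_pos: [0.5183, -0.1242, 0.0925]
eef_rot: [0.927, -0.27, -0.248, -0.073]
ft_force: [0.6, 0.0, -0.3]
width: 0.026
tgt [ 0.5184 -0.1237  0.0918] shift_cm [ 0.02 -0.05  0.07] rot [-0.    -0.     0.001] | t 22.975 pos [ 0.5183 -0.1242  0.0925] f [ 0.6  0.  -0.3] T [-0.41 -0.49  0.  ] w 0.026 j [-0.27  0.77  0.8   1.47 -0.55  1.67 -1.52]
PUSH N 0.54 out -0.35
```

```bash
python3 - <<'E'
from h import *
s=r.camera("scene"); crop(s,240,190,320,260,9,"m3.png"); t=r.camera("top"); cv2.imwrite("pics/m3t.png",t["frame"][100:300,200:450,::-1].repeat(3,0).repeat(3,1))
E
```

```text
(no output)
```

View pics/m3.png

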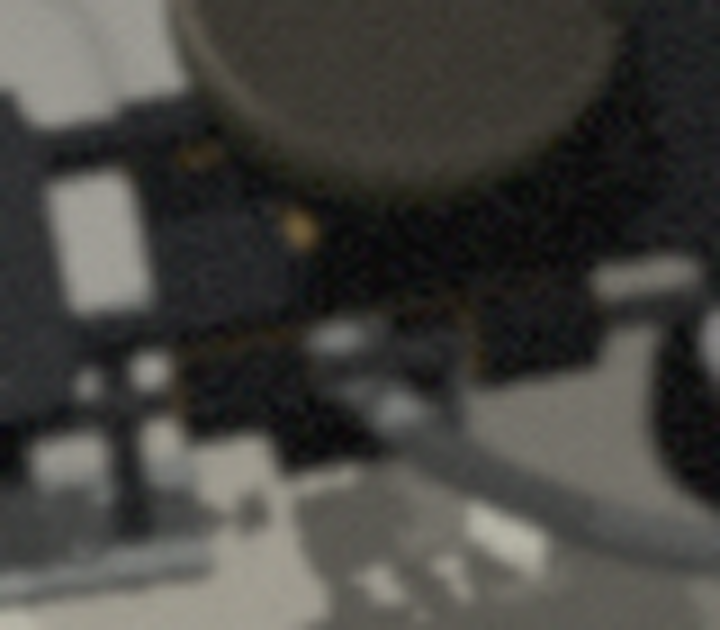

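View pics/m3t.png

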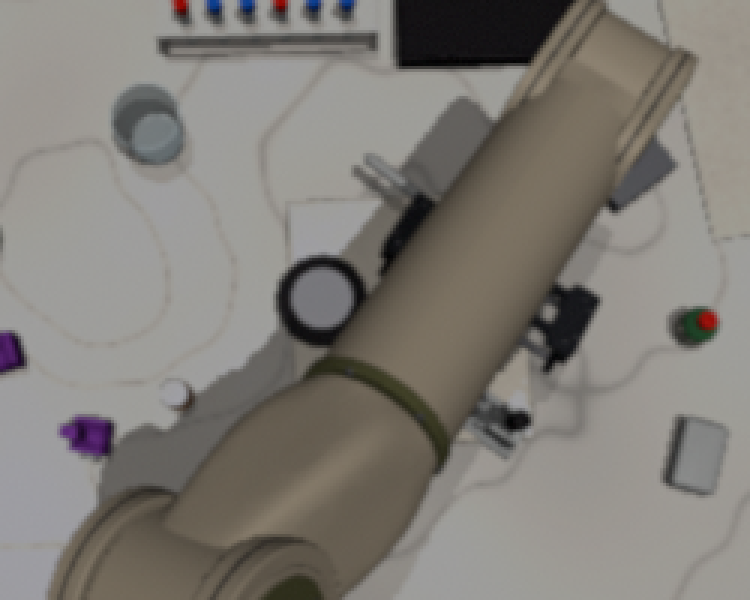

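```bash
python3 -m jog '[[-0.195,0.05,0.12,0.0088,0,0.0152,-0.4],[0,0,0,0,0,0,-0.4]]'|tail -2; python3 push.py -124.3 1; for i in 1 2 3; do :; done; python3 -m jog '[[-0.098,0.028,0.06,0.0044,0,0.0076,-0.4],[0,0,0,0,0,0,-0.4]]'|tail -2; python3 push.py -124.8 1;python3 -m jog '[[-0.098,0.028,0.06,0.0044,0,0.0076,-0.4],[0,0,0,0,0,0,-0.4]]'|tail -2; python3 push.py -125.3 1;python3 -m jog '[[-0.098,0.028,0.06,0.0044,0,0.0076,-0.4],[0,0,0,0,0,0,-0.4]]'|tail -2; python3 push.py -125.8 1
```

```text
ft_force: [1.5, -0.8, -0.7]
width: 0.0262
tgt [ 0.5162 -0.1229  0.0918] shift_cm [ 0.02 -0.05  0.06] rot [-0.    -0.     0.001] | t 23.325 pos [ 0.5161 -0.1234  0.0924] f [ 1.5 -0.8 -0.7] T [-0.38 -0.6  -0.09] w 0.0262 j [-0.28  0.77  0.8   1.48 -0.56  1.66 -1.53]
PUSH N 1.71 out -0.2
ft_force: [1.4, -0.9, 0.3]
width: 0.0261
tgt [ 0.5152 -0.1225  0.0918] shift_cm [ 0.01 -0.04  0.06] rot [ 0.    -0.001  0.001] | t 23.575 pos [ 0.5151 -0.1229  0.0924] f [ 1.4 -0.9  0.3] T [-0.46 -0.57 -0.1 ] w 0.0261 j [-0.28  0.77  0.8   1.49 -0.56  1.66 -1.53]
PUSH N 1.62 out -0.04
ft_force: [1.8, 0.4, 0.1]
width: 0.0259
tgt [ 0.5141 -0.1221  0.0918] shift_cm [ 0.01 -0.04  0.06] rot [-0.    -0.     0.001] | t 23.825 pos [ 0.514  -0.1225  0.0923] f [1.8 0.4 0.1] T [-0.48 -0.59 -0.03] w 0.0259 j [-0.28  0.76  0.8   1.49 -0.56  1.66 -1.54]
PUSH N 1.28 out -1.35
ft_force: [1.5, -1.1, 0.9]
width: 0.0261
tgt [ 0.513  -0.1217  0.0918] shift_cm [ 0.01 -0.04  0.05] rot [-0.    -0.     0.001] | t 24.075 pos [ 0.5129 -0.1221  0.0923] f [ 1.5 -1.1  0.9] T [-0.43 -0.57 -0.07] w 0.0261 j [-0.28  0.76  0.81  1.5  -0.57  1.66 -1.55]
PUSH N 1.86 out 0.06
```

```bash
for a in 1; do python3 -m jog '[[-0.098,0.028,0.06,0.0044,0,0.0076,-0.4],[0,0,0,0,0,0,-0.4]]'|sed -n 4p; python3 push.py -126.3 1; done; python3 -m jog '[[-0.098,0.028,0.06,0.0044,0,0.0076,-0.4],[0,0,0,0,0,0,-0.4]]'|sed -n 4p; python3 push.py -126.8 1;python3 -m jog '[[-0.098,0.028,0.06,0.0044,0,0.0076,-0.4],[0,0,0,0,0,0,-0.4]]'|sed -n 4p; python3 push.py -127.3 1
```

```text
ft_force: [1.8, -1.9, 1.0]
tgt [ 0.5119 -0.1212  0.0918] shift_cm [ 0.01 -0.05  0.05] rot [-0.    -0.     0.001] | t 24.325 pos [ 0.5118 -0.1217  0.0922] f [ 1.8 -1.9  1. ] T [-0.46 -0.59 -0.06] w 0.0262 j [-0.28  0.76  0.81  1.5  -0.57  1.66 -1.55]
PUSH N 2.61 out 0.49
ft_force: [1.6, -1.3, 2.2]
tgt [ 0.5109 -0.1208  0.0918] shift_cm [ 0.01 -0.04  0.05] rot [-0.    -0.     0.001] | t 24.575 pos [ 0.5107 -0.1212  0.0922] f [ 1.6 -1.3  2.2] T [-0.45 -0.59 -0.04] w 0.0261 j [-0.28  0.76  0.81  1.51 -0.57  1.65 -1.56]
PUSH N 2.1 out 0.13
ft_force: [1.9, -0.4, 1.2]
tgt [ 0.5098 -0.1203  0.0918] shift_cm [ 0.01 -0.05  0.04] rot [-0.    -0.     0.001] | t 24.825 pos [ 0.5096 -0.1208  0.0922] f [ 1.9 -0.4  1.2] T [-0.52 -0.63 -0.08] w 0.0262 j [-0.28  0.75  0.81  1.51 -0.58  1.65 -1.56]
PUSH N 1.8 out -0.83
```

```bash
python3 -m jog '[[-0.098,0.025,0.06,0.0044,0,0.0076,-0.4],[0,0,0,0,0,0,-0.4]]'|sed -n 4p; python3 push.py -127.8 1|tail -1;python3 -m jog '[[-0.098,0.025,0.06,0.0044,0,0.0076,-0.4],[0,0,0,0,0,0,-0.4]]'|sed -n 4p; python3 push.py -128.3 1;  python3 -m jog '[[-0.098,0.025,0.06,0.0044,0,0.0076,-0.4],[0,0,0,0,0,0,-0.4]]'|sed -n 4p; python3 push.py -128.8 1
```

```text
ft_force: [0.8, -1.7, 1.7]
PUSH N 1.66 out 0.85
ft_force: [1.8, -1.4, 0.9]
tgt [ 0.5077 -0.1194  0.0918] shift_cm [ 0.01 -0.05  0.04] rot [-0.    -0.     0.001] | t 25.325 pos [ 0.5075 -0.1198  0.0922] f [ 1.8 -1.4  0.9] T [-0.5  -0.63 -0.08] w 0.026 j [-0.28  0.75  0.81  1.52 -0.58  1.65 -1.57]
PUSH N 2.34 out 0.01
ft_force: [2.6, -1.9, 1.5]
tgt [ 0.5066 -0.1189  0.0918] shift_cm [ 0.01 -0.05  0.03] rot [-0.    -0.     0.001] | t 25.575 pos [ 0.5064 -0.1193  0.0921] f [ 2.6 -1.9  1.5] T [-0.49 -0.6  -0.08] w 0.0261 j [-0.28  0.75  0.82  1.53 -0.58  1.65 -1.58]
PUSH N 3.26 out -0.13
```

```bash
python3 -m jog '[[0,0,0,0,0,0,-0.4]]'|sed -n 4p; python3 -m jog '[[-0.068,0.018,0.042,0.0031,0,0.0053,-0.4],[0,0,0,0,0,0,-0.4]]'|sed -n 4p; python3 push.py -129.15 1;python3 -m jog '[[-0.068,0.018,0.042,0.0031,0,0.0053,-0.4],[0,0,0,0,0,0,-0.4]]'|sed -n 4p; python3 push.py -129.5 1
```

```text
ft_force: [2.5, -1.2, 1.6]
ft_force: [2.1, -1.6, 2.7]
tgt [ 0.5059 -0.1186  0.0918] shift_cm [ 0.01 -0.04  0.03] rot [-0.    -0.     0.001] | t 25.95 pos [ 0.5057 -0.119   0.0921] f [ 2.1 -1.6  2.7] T [-0.54 -0.58 -0.07] w 0.0265 j [-0.28  0.74  0.82  1.53 -0.59  1.65 -1.58]
PUSH N 2.65 out -0.01
ft_force: [1.7, -1.9, 2.0]
tgt [ 0.5052 -0.1183  0.0918] shift_cm [ 0.01 -0.04  0.03] rot [-0.    -0.     0.001] | t 26.2 pos [ 0.5049 -0.1186  0.0921] f [ 1.7 -1.9  2. ] T [-0.54 -0.54 -0.06] w 0.0258 j [-0.29  0.74  0.82  1.54 -0.59  1.64 -1.58]
PUSH N 2.48 out 0.42
```

```bash
for k in 1; do python3 -m jog '[[-0.068,0.018,0.042,0.0031,0,0.0053,-0.4],[0,0,0,0,0,0,-0.4]]'|sed -n 4p; python3 push.py -129.85 1|tail -1;python3 -m jog '[[-0.068,0.018,0.042,0.0031,0,0.0053,-0.4],[0,0,0,0,0,0,-0.4]]'|sed -n 4p; python3 push.py -130.2 1; python3 -m jog '[[-0.068,0.018,0.042,0.0031,0,0.0053,-0.4],[0,0,0,0,0,0,-0.4]]'|sed -n 4p; python3 push.py -130.55 1; done
```

```text
ft_force: [3.4, -1.2, 2.1]
PUSH N 3.42 out -1.19
ft_force: [2.5, -1.6, 1.5]
tgt [ 0.5037 -0.1176  0.0918] shift_cm [ 0.01 -0.04  0.02] rot [-0.    -0.     0.001] | t 26.7 pos [ 0.5035 -0.1179  0.092 ] f [ 2.5 -1.6  1.5] T [-0.62 -0.54 -0.04] w 0.0261 j [-0.29  0.74  0.82  1.54 -0.59  1.64 -1.59]
PUSH N 2.9 out -0.38
ft_force: [3.5, -3.1, 2.2]
tgt [ 0.503  -0.1172  0.0918] shift_cm [-0.01 -0.03  0.04] rot [-0.001 -0.001  0.001] | t 26.95 pos [ 0.503  -0.1176  0.092 ] f [ 3.5 -3.1  2.2] T [-0.7  -0.86 -0.07] w 0.0262 j [-0.29  0.74  0.82  1.55 -0.59  1.64 -1.6 ]
PUSH N 4.71 out 0.15
```

```bash
python3 -m jog '[[-0.068,0.018,0.042,0.0031,0,0.0053,-0.4],[0,0,0,0,0,0,-0.4]]'|sed -n 4p; python3 push.py -130.9 1; python3 -m jog '[[-0.05,0.013,0.03,0.0022,0,0.0038,-0.4],[0,0,0,0,0,0,-0.4]]'|sed -n 4p; python3 push.py -131.15 1
```

```text
ft_force: [5.8, -3.8, 2.9]
tgt [ 0.5023 -0.1169  0.0918] shift_cm [-0.04 -0.03  0.06] rot [-0.001 -0.002  0.001] | t 27.2 pos [ 0.5026 -0.1175  0.0921] f [ 5.8 -3.8  2.9] T [-0.85 -1.07 -0.07] w 0.0261 j [-0.29  0.73  0.82  1.55 -0.6   1.64 -1.6 ]
PUSH N 6.88 out -0.85
ft_force: [6.6, -4.2, 3.2]
tgt [ 0.5018 -0.1166  0.0918] shift_cm [-0.06 -0.02  0.08] rot [-0.001 -0.003  0.001] | t 27.45 pos [ 0.5023 -0.1174  0.0921] f [ 6.6 -4.2  3.2] T [-1.07 -1.34 -0.11] w 0.0261 j [-0.29  0.73  0.83  1.55 -0.6   1.64 -1.6 ]
PUSH N 7.77 out -1.08
```

```bash
python3 -m jog '[[-0.05,0.013,0.03,0.0022,0,0.0038,-0.4],[0,0,0,0,0,0,-0.4]]'|sed -n 4p; python3 push.py -131.4 1|tail -1; python3 -m jog '[[-0.05,0.013,0.03,0.0022,0,0.0038,-0.4],[0,0,0,0,0,0,-0.4]]'|sed -n 4p; python3 push.py -131.65 1; python3 - <<'E'
from h import *
s=r.camera("scene"); crop(s,210,160,330,270,6,"n.png")
print(r.read_state()["ft_force"])
E
```

```text
ft_force: [6.7, -5.2, 3.2]
PUSH N 8.49 out -0.37
ft_force: [8.8, -5.8, 3.0]
tgt [ 0.5007 -0.1161  0.0918] shift_cm [-0.12 -0.02  0.11] rot [-0.001 -0.004  0.001] | t 27.95 pos [ 0.5018 -0.1172  0.0922] f [ 8.8 -5.8  3. ] T [-1.31 -1.77 -0.12] w 0.026 j [-0.29  0.73  0.83  1.56 -0.6   1.63 -1.61]
PUSH N 10.47 out -1.4
[ 9.83777135 -6.14480791  2.77466761]
```

View pics/n.png

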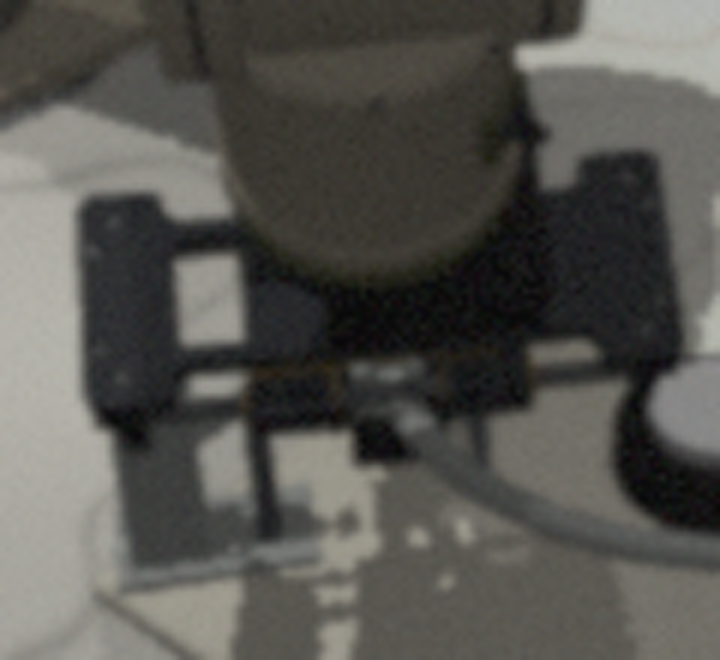

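```bash
python3 -m jog '[[0.17,0,-0.1,0,0,0,-0.4],[0.26,0,-0.15,0,0,0,-0.4],[0.26,0,-0.15,0,0,0,-0.4],[-0.5,0,-0.87,0,0,0,-0.4],[-1,0,-1.73,0,0,0,-0.4],[-1,0,-1.73,0,0,0,-0.4],[1.5,0,-2.5,0,0,0,-0.4],[2.6,0,-2.5,0,0,0,-0.4],[2.6,0,-2.5,0,0,0,-0.4],[2.6,0,-2.5,0,0,0,-0.4],[2.6,0,-1.5,0,0,0,-1],[0,0,0,0,0,0,-1]]'; python3 - <<'E'
from h import *
s=r.camera("scene"); t=r.camera("top"); crop(s,210,160,330,270,5,"o.png"); crop(t,310,180,390,260,6,"ot.png")
E
```

```text
time: 29.5
ee_pos: [0.628, -0.2286, 0.1825]
eef_rot: [0.905, -0.338, -0.242, -0.09]
ft_force: [-1.0, -0.1, 0.5]
width: 0.0131
```

View pics/o.png

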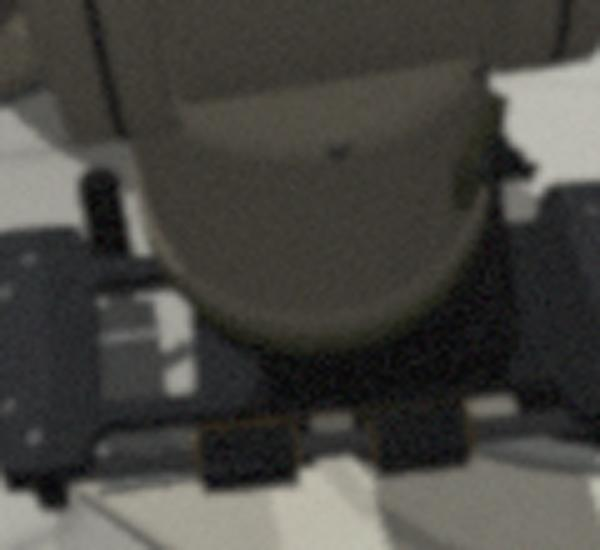

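View pics/ot.png

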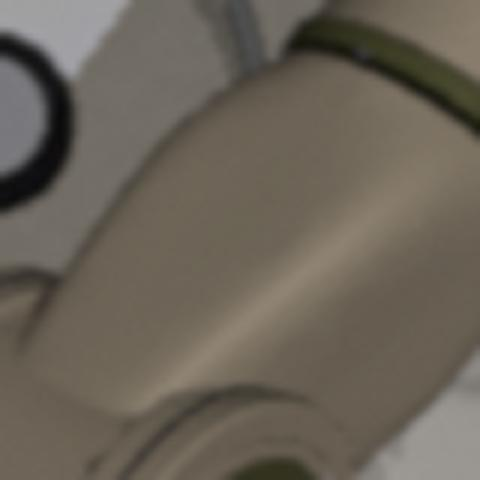

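```bash
cat > hd.py <<'E'
# handle push pose: args theta, clearance mm, along mm ; tool vertical, closed fingers; contact corner of tip against grip back side
from go import *; from fit import pol
import sys
c=np.load("/tmp/c3.npy")
ho=-128+np.degrees(c[2]); o=np.array([np.cos(np.radians(ho)),np.sin(np.radians(ho)),0]); u=np.array([0,0,1.]); piv=pol(c,.215,-128,.082)
def ht(th,cl=0.,L=.060):
    d=np.sin(th)*o+np.cos(th)*u; n=-np.cos(th)*o+np.sin(th)*u
    P=piv+d*L+n*(.009+cl)   # tip outer-lower corner here
    return P-o*.0095+u*.011, down(ho+90)
if __name__=="__main__":
    v=list(map(float,sys.argv[1:])); P,Rt=ht(v[0],v[1]/1000,v[2]/1000)
    if len(v)>3: P[2]=v[3]
    sh,rv,st=delta(P,Rt); print("tgt",P.round(4),"shift_cm",sh.round(2),"rot",rv.round(3),"| t",st["time"],"pos",st["ee_pos"].round(4),"f",st["ft_force"].round(1),"out",round(st["ft_force"]@o,1),"w",round(st["width"],4),"j",st["joint_positions"].round(2))
E
python3 -m jog '[[0,0,-1.5,0,0.131,0,-1],[0,0,-1.5,0,0.131,0,-1],[0,0,-1.5,0,0.131,0,-1],[0,0,-1.5,0,0.13,0,-1],[0,0,0,0,0,-0.165,-1],[0,0,0,0,0,-0.165,-1],[0,0,0,0,0,-0.165,-1],[0,0,0,0,0,-0.165,-1],[0,0,0,0,0,-0.165,-1],[0,0,0,0,0,-0.165,-1],[0,0,0,0,0,-0.165,-1],[0,0,0,0,0,-0.165,-1],[0,0,0,0,0,-0.165,-1],[0,0,0,0,0,-0.165,-1],[0,0,0,0,0,0,-1]]' ; python3 hd.py 0 8 60 .25
python3 - <<'E'
from h import *
s=r.camera("scene"); t=r.camera("top"); crop(s,210,160,330,270,5,"o.png"); crop(t,310,180,390,260,6,"ot.png")
E
```

```text
time: 31.48
ee_pos: [0.6418, -0.2383, 0.2391]
eef_rot: [0.892, 0.451, 0.001, -0.0]
ft_force: [0.2, 0.1, 0.3]
width: 0.0004
tgt [ 0.4476 -0.1489  0.25  ] shift_cm [ -4.3  -20.94  -1.1 ] rot [ 0.    -0.002  0.016] | t 31.475 pos [ 0.6418 -0.2383  0.2391] f [0.2 0.1 0.3] out -0.2 w 0.0004 j [-0.14  0.52  0.65  1.3  -0.31  1.42 -0.14]
```

View pics/o.png

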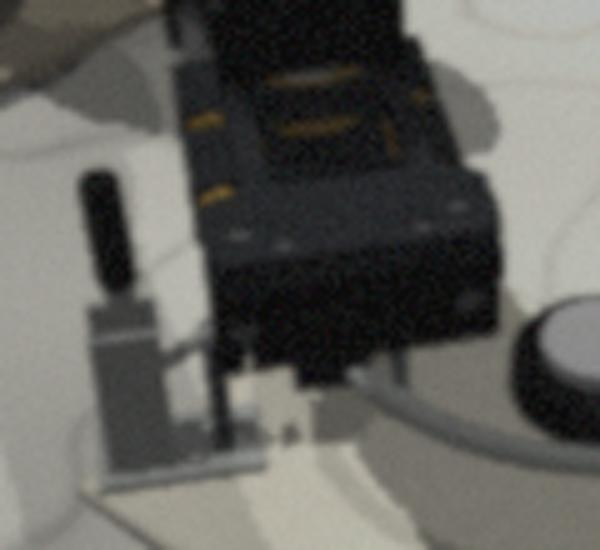

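View pics/ot.png

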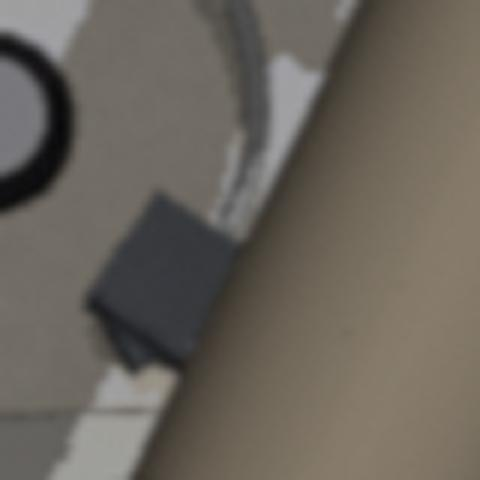

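```bash
python3 -m jog '[[-0.53,-2.62,0,0,0,0,-1],[-0.53,-2.62,0,0,0,0,-1],[-0.53,-2.62,0,0,0,0,-1],[-0.53,-2.62,0,0,0,0,-1],[-0.53,-2.62,0,0,0,0,-1],[-0.53,-2.62,0,0,0,0,-1],[-0.53,-2.62,0,0,0,0,-1],[-0.5,-2.6,0,0,0,0.016,-1],[0,0,0,0,0,0,-1],[0,0,0,0,0,0,-1]]' ; python3 hd.py 0 8 60
python3 - <<'E'
from h import *
s=r.camera("scene"); t=r.camera("top"); crop(s,210,140,330,260,5,"o.png"); crop(t,310,180,390,260,6,"ot.png")
E
```

```text
time: 32.83
ee_pos: [0.4489, -0.149, 0.2385]
eef_rot: [0.896, 0.444, 0.001, -0.0]
ft_force: [-0.2, 0.3, 0.9]
width: 0.0006
tgt [ 0.4476 -0.1489  0.153 ] shift_cm [-0.08 -0.12  8.55] rot [ 0.    -0.002 -0.001] | t 32.825 pos [ 0.4489 -0.149   0.2385] f [-0.2  0.3  0.9] out -0.1 w 0.0006 j [-0.42 -0.05  0.64  1.87  0.03  1.31 -0.44]
```

View pics/o.png

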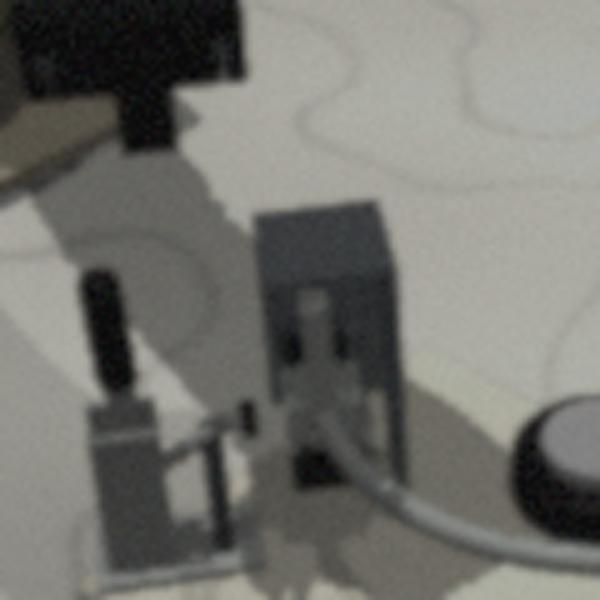

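View pics/ot.png

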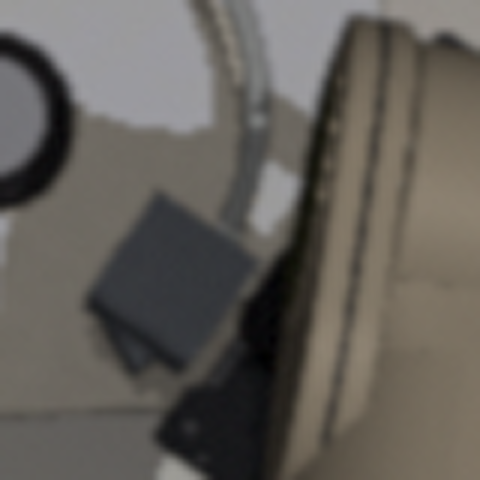

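```bash
cat > ov2.py <<'E'
from h import *; from fit import pol; import sys
c=np.load("/tmp/c3.npy"); s=r.camera("scene"); ims=[]
for a in (None,-127,-129,-131):
    pts=None
    if a:
        h=np.radians(a+np.degrees(c[2])); y=np.array([np.cos(h),np.sin(h),0]); x=np.array([y[1],-y[0],0]); b=pol(c,.13,a,.0825)
        E=[]
        def ln(p,q): E.extend([np.array(p)+(np.array(q)-np.array(p))*k for k in np.linspace(0,1,15)])
        for q in((-17,-38),(17,-38)): ln((-16,q[0],-38),(-16,q[0],8))
        ln((-16,-17,-38),(-16,17,-38)); ln((-16,-17,-12),(-16,17,-12)); ln((-16,17,-38),(16,17,-38)); ln((16,17,-38),(16,17,0)); ln((-16,17,-12),(16,17,-12))
        for q in(-6,6): ln((-16,q,15),(-16,q,62))
        ln((-16,-6,62),(-16,6,62))
        E=np.array(E)/1000; pts=pj(s,b+E[:,:1]*x+E[:,1:2]*y+E[:,2:]*[0,0,1])
    crop(s,252,185,302,245,8,"x.png",pts); ims.append(cv2.imread("pics/x.png"))
cv2.imwrite("pics/"+sys.argv[1],cv2.resize(np.vstack([np.hstack(ims[:2]),np.hstack(ims[2:])]),(500,600)))
E
python3 ov2.py p.png
```

```text
(no output)
```

View pics/p.png

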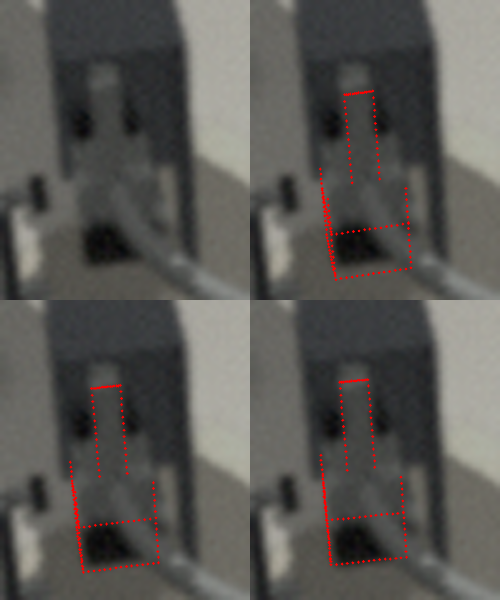

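```bash
python3 -m jog '[[-0.08,-0.12,1.7,0,0,0,-1],[0,0,1.7,0,0,0,-1],[0,0,1.7,0,0,0,-1],[0,0,1.7,0,0,0,-1],[0,0,1.7,0,0,0,-1],[0,0,0,0,0,0,-1],[0,0,0,0,0,0,-1]]' ; python3 hd.py 0 8 60; for th in 0 .2 .4 .6 .8 1.0 1.2 1.35 1.5; do python3 hd.py $th 0 60 | cut -c1-60; done
python3 - <<'E'
from h import *
s=r.camera("scene"); crop(s,210,140,330,260,5,"o.png")
E
```

```text
time: 33.85
ee_pos: [0.4472, -0.149, 0.1533]
eef_rot: [0.896, 0.444, 0.0, -0.0]
ft_force: [0.2, 0.9, -0.0]
width: 0.0005
tgt [ 0.4476 -0.1489  0.153 ] shift_cm [0.03 0.02 0.03] rot [-0.    -0.001 -0.   ] | t 33.85 pos [ 0.4472 -0.149   0.1533] f [ 0.2  0.9 -0. ] out -0.9 w 0.0005 j [-0.41  0.04  0.66  1.99 -0.03  1.12 -0.39]
tgt [ 0.4427 -0.1552  0.153 ] shift_cm [-0.77  0.02  0.03] r
tgt [ 0.4354 -0.1649  0.1536] shift_cm [-1.98  0.02 -0.03] r
tgt [ 0.4282 -0.1744  0.1518] shift_cm [-3.17  0.02  0.15] r
tgt [ 0.4213 -0.1835  0.1476] shift_cm [-4.31  0.02  0.57] r
tgt [ 0.415  -0.1917  0.1413] shift_cm [-5.34  0.02  1.2 ] r
tgt [ 0.4097 -0.1987  0.133 ] shift_cm [-6.23  0.02  2.03] r
tgt [ 0.4054 -0.2043  0.1231] shift_cm [-6.93  0.02  3.01] r
tgt [ 0.403  -0.2075  0.1149] shift_cm [-7.33  0.02  3.83] r
tgt [ 0.4014 -0.2096  0.1062] shift_cm [-7.59  0.02  4.7 ] r
```

View pics/o.png

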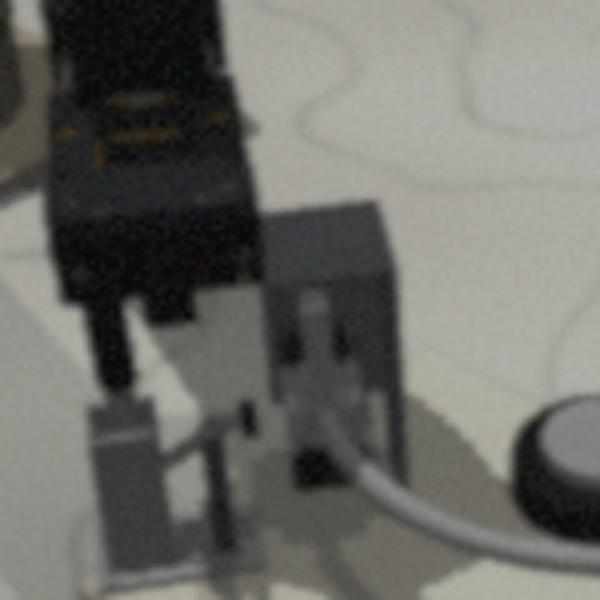

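```bash
python3 -m jog '[[-0.77,0,0,0,0,0,-1],[-0.6,0,-0.03,0,0,0,-1],[-0.6,0,-0.03,0,0,0,-1],[-0.6,0,0.06,0,0,0,-1],[-0.6,0,0.12,0,0,0,-1],[0,0,0,0,0,0,-1]]' ; python3 hd.py .4 0 60
python3 - <<'E'
from h import *
s=r.camera("scene"); crop(s,210,140,330,260,5,"o.png")
E
```

```text
time: 34.65
ee_pos: [0.4276, -0.1746, 0.152]
eef_rot: [0.896, 0.444, 0.0, -0.0]
ft_force: [0.0, -0.2, -0.3]
width: 0.0004
tgt [ 0.4282 -0.1744  0.1518] shift_cm [0.05 0.03 0.02] rot [-0.    -0.001 -0.001] | t 34.65 pos [ 0.4276 -0.1746  0.152 ] f [ 0.  -0.2 -0.3] out 0.1 w 0.0004 j [-0.38  0.02  0.68  2.01 -0.01  1.12 -0.34]
```

View pics/o.png

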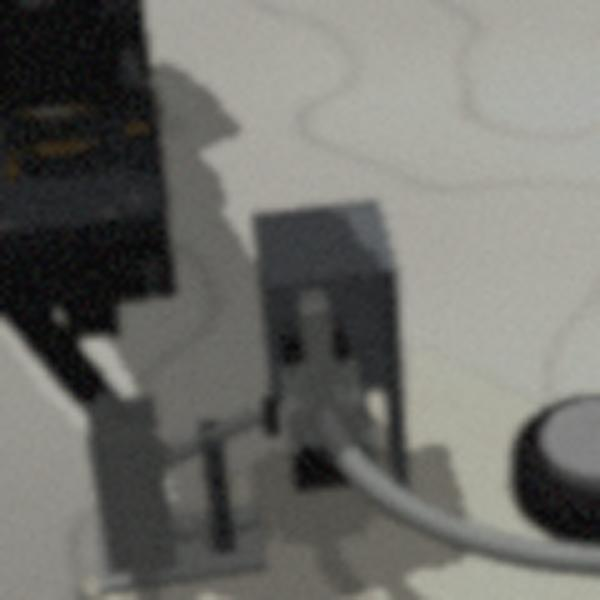

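Handle is tipping outward with the finger (grip at about px (220,210)), and the pad is advancing. I continue along the arc.

```bash
python3 -m jog '[[-0.59,0,0.19,0,0,0,-1],[-0.57,0,0.22,0,0,0,-1],[-0.54,0,0.29,0,0,0,-1],[-0.51,0,0.33,0,0,0,-1],[0,0,0,0,0,0,-1]]' ; python3 hd.py .8 0 60; python3 -m jog '[[-0.46,0,0.4,0,0,0,-1],[-0.43,0,0.44,0,0,0,-1],[0,0,0,0,0,0,-1]]' ; python3 hd.py 1.0 0 60
python3 - <<'E'
from h import *
s=r.camera("scene"); crop(s,210,140,330,260,5,"o.png")
E
```

```text
time: 35.33
ee_pos: [0.4144, -0.192, 0.1416]
eef_rot: [0.896, 0.444, 0.0, -0.0]
ft_force: [1.5, 1.0, 0.1]
width: 0.0003
tgt [ 0.415  -0.1917  0.1413] shift_cm [0.06 0.03 0.03] rot [-0.    -0.001 -0.   ] | t 35.325 pos [ 0.4144 -0.192   0.1416] f [1.5 1.  0.1] out -1.7 w 0.0003 j [-0.35  0.02  0.7   2.03 -0.01  1.09 -0.29]
time: 35.7
ee_pos: [0.4088, -0.1992, 0.1329]
eef_rot: [0.896, 0.444, -0.0, -0.0]
ft_force: [1.4, 0.6, 0.2]
width: 0.0006
tgt [ 0.4097 -0.1987  0.133 ] shift_cm [ 0.09  0.04 -0.01] rot [-0.001 -0.    -0.001] | t 35.7 pos [ 0.4088 -0.1992  0.1329] f [1.4 0.6 0.2] out -1.3 w 0.0006 j [-0.34  0.02  0.72  2.05 -0.02  1.08 -0.27]
```

View pics/o.png

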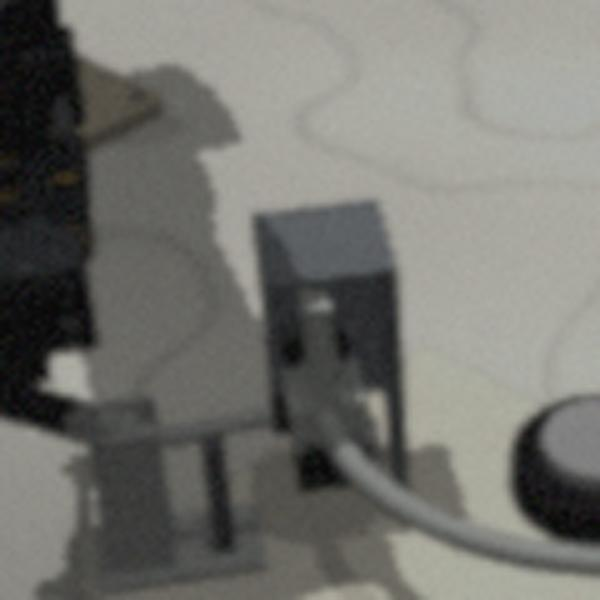

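```bash
python3 -m jog '[[-0.37,0,0.48,0,0,0,-1],[-0.33,0,0.5,0,0,0,-1],[-0.2,0,0.4,0,0,0,-1],[-0.2,0,0.42,0,0,0,-1],[0,0,0,0,0,0,-1]]' ; python3 hd.py 1.35 0 60; python3 -m jog '[[-0.13,0,0.4,0,0,0,-1],[0,0,0,0,0,0,-1],[0,0,0,0,0,0,-1]]' ; python3 hd.py 1.45 0 60
python3 - <<'E'
from h import *
s=r.camera("scene"); crop(s,200,140,320,260,5,"o.png")
E
```

```text
time: 36.38
ee_pos: [0.4021, -0.2077, 0.1149]
eef_rot: [0.896, 0.444, -0.0, -0.0]
ft_force: [-0.1, 0.4, 0.2]
width: 0.0005
tgt [ 0.403  -0.2075  0.1149] shift_cm [ 0.07  0.06 -0.01] rot [-0.001 -0.    -0.   ] | t 36.375 pos [ 0.4021 -0.2077  0.1149] f [-0.1  0.4  0.2] out -0.3 w 0.0005 j [-0.33  0.05  0.73  2.07 -0.04  1.03 -0.23]
time: 36.75
ee_pos: [0.4019, -0.2085, 0.1113]
eef_rot: [0.896, 0.444, 0.0, -0.0]
ft_force: [0.0, 0.1, -0.5]
width: 0.0005
tgt [ 0.4019 -0.209   0.1092] shift_cm [-0.04  0.03  0.22] rot [-0.    -0.001  0.   ] | t 36.75 pos [ 0.4019 -0.2085  0.1113] f [ 0.   0.1 -0.5] out -0.1 w 0.0005 j [-0.32  0.06  0.73  2.08 -0.04  1.02 -0.22]
```

View pics/o.png

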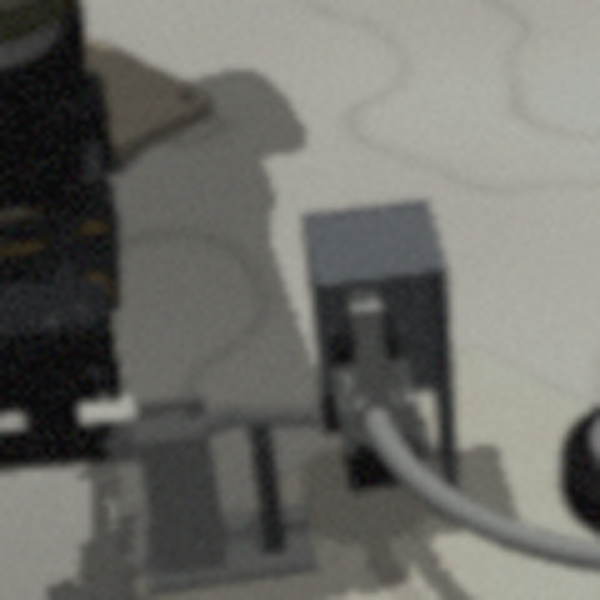

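```bash
python3 -m jog '[[0.1,0,-1,0,0,0,-1],[0,0,-2.5,0,0,0,-1],[0,0,-3,0,0,0,-1],[0,0,-3,0,0,0,-1],[0,0,-3,0,0,0,-1],[2,-1,-2,0,0,0,-1],[2.5,-2,0,0,0,0,-1],[2.5,-2,0,0,0,0,-1],[2.5,-2,0,0,0,0,-1],[2.5,-2,0,0,0,0,-1],[2.5,-2,0,0,0,0,-1],[2.5,-2,0,0,0,0,-1],[2.5,-2,0,0,0,0,-1],[2.5,-2,0,0,0,0,-1],[0,0,0,0,0,0,-1]]'
python3 - <<'E'
from h import *
s=r.camera("scene"); crop(s,190,140,310,260,5,"q.png"); t=r.camera("top"); crop(t,310,170,410,270,6,"qt.png")
E
python3 ov2.py p2.png
```

```text
time: 38.67
ee_pos: [0.3999, 0.072, 0.2572]
eef_rot: [0.895, 0.446, 0.001, 0.0]
ft_force: [0.5, 0.2, -0.5]
width: 0.0005
```

View pics/q.png

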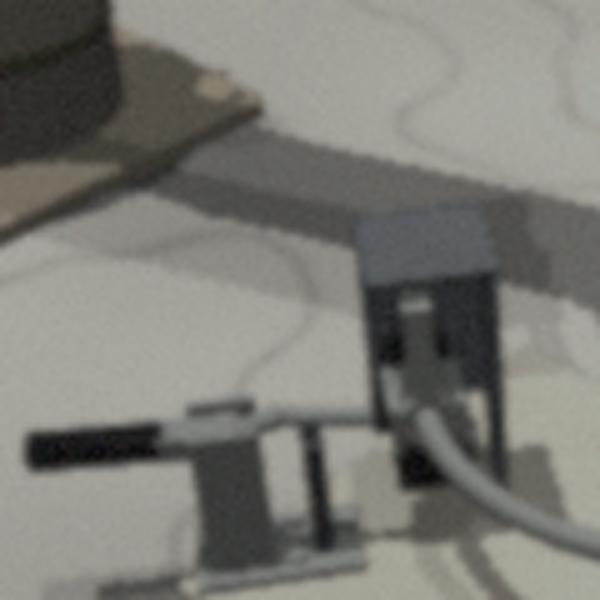

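View pics/qt.png

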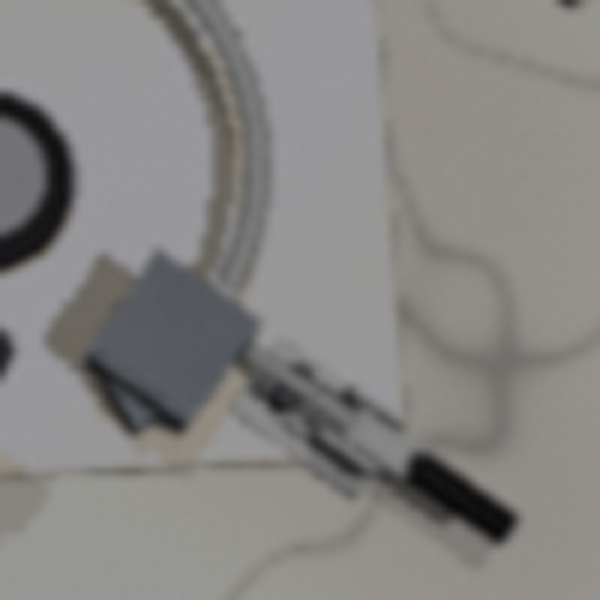

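View pics/p2.png

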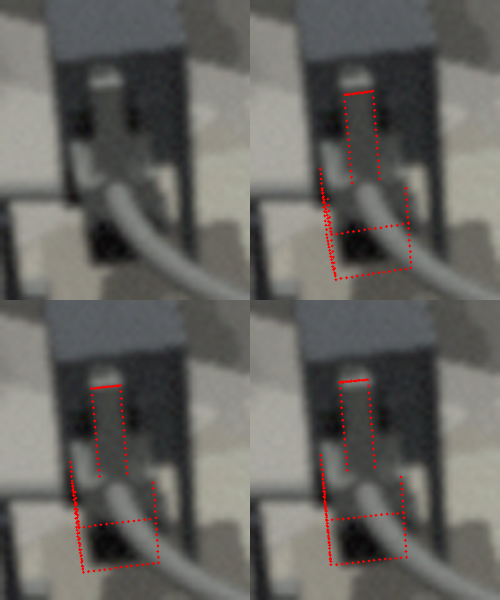

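```bash
python3 - <<'E'
from h import *
t=r.camera("top")
cv2.imwrite("pics/fin.png",t["frame"][:,:,::-1])
for n in("reagent","vial","beaker","dropper"): print(n,[(np.round(d["rect"]).tolist(),round(d["score"],2)) for d in r.search_frame(t,n)][:2])
st=r.read_state(); print(st["time"],st["ft_force"])
E
```

```text
reagent [([175.0, 165.0, 200.0, 188.0], 0.7)]
vial []
beaker [([234.0, 127.0, 260.0, 156.0], 0.76)]
dropper [([423.0, 200.0, 439.0, 216.0], 0.5)]
39.075 [ 0.42432988 -0.54958063  0.0693819 ]
```

View pics/fin.png

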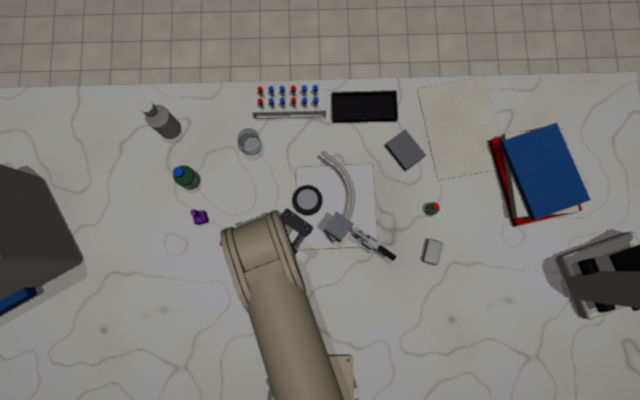

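```bash
python3 - <<'E'
from bench import r
print(r.close_job())
E
```

```text
the job is handed in; nothing more can be done
None
```

I threaded the lamp carrier onto the rod with its lens facing the stage, pushed it home, threw the clamp over and handed the job in at about 39 s. The hand-in reports no verdict.

- **Threading and slide:** I held the silver/black carrier by its tab and ran it round the bend. I felt no binding, and let go before the housing mouth.
- **Pushing home:** I pushed from behind with the fingers either side of the rod. Sliding took about 2–3 N. The force then rose step by step, and I stopped at 10.5–11.6 N at the wrist, roughly 8 N on the buffer after friction. By position the bore centre was at about a = -130 deg, inside the allowed range. The camera overlay agreed to about 1 deg, both before and after clamping.
- **Clamp:** The handle took about 1–2 N and then went slack past the dead point. The last pictures show it lying flat outward, the pad against the carrier under the roof, and the gripper clear.

**What went wrong or stayed unchecked:**
- **Touch on the rod:** On my first attempt to lower the fingers behind the carrier, a finger pressed sideways on the rod with about 11 N. I raised it and came down closer to the carrier.
- **Feeler and buffer:** They are hidden in the housing and I could not see them, so "fully home" rests on the force rise and the carrier's position.
- **Bystanders:** The reagent bottle, beaker and dropper were in their starting places in the last picture. The vial was hidden by the arm, so I did not check it; the gripper only passed about 19 cm above it.

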